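Load, lock and flux the bar blanks

ROBOT

A 6-joint arm with a two-finger parallel gripper is mounted at the origin on a cart in front of the work surface, level with it; the furniture and walls round the work are solid. World frame = base frame: x ahead of the robot, y to its left, z up, the work surface at z = 0. Lengths are in mm, angles in rad, forces in N, time in s.
With the tool pointing down it reaches from about 350 to 975 mm from the base axis. Payload 7.1 kg.
Tool frame: the origin (TCP) lies at the very end of the fingers, on their centre line; the grasp point (between the pads) lies 19 mm behind it; x points along the fingers, y is the direction in which the jaws open and shut, and the axes are right-handed (so a half turn about x gives the same grasp; the last joint's range is limited). The gripper opens to 88 mm and grips with 3 to 60 N. Pads are 20 mm wide; open, the fingers measure 115 mm over their backs; the gripper's body (75 mm by 178 mm) begins 61 mm behind the grasp point.
Start: joints at [1.323, 0.423, 1.63, -0, 1.089, -0.019], TCP at [141.724, 608.703, 222.675] pointing down, gripper open.
Joint ranges: [-3, 3], [-0.9, 2.11], [0.09, 2.58], [-1.31, 4.45], [0.11, 2.69], [-2.54, 2.54]. Speed limits (rad/s): [2.39, 2.39, 3.01, 3.14, 3.14, 3.14].

INTERFACE

Orientations are given as a rotation vector (axis times angle).
In Python, from workcell import ctrl gives the robot as it stands. The module is installed in compiled form; this text tells all that it offers.
- The arm moves only by the tool carry_out, never from a script. Its argument "commands" is a list of rows, each a list of 6 numbers: the shift along the tool's x, y, z in m, then the turn, a rotation vector about the tool's x, y, z in degrees. In form: [[tx, ty, tz, rx, ry, rz], ...]. A call has 1 to 8 rows; each row shifts and turns the pose as measured when the row begins, along the tool's axes as they then stand; what a row does not reach is not made up. A row lasts 1/8 s, in which the tool goes at most 62.5 mm and 10.7 degrees, less where a joint would pass 70% of its speed; a pose out of reach is approached as far as the arm can. A call with a gripper value outside its range is refused whole. "grip" is the closure, from 0 (fully open) to 1 (shut), set as the call begins (left out, the last holds). The fingers move at their own pace and stop on an object; the grip force is fixed at half the most. Time passes only in rows, so rows that do not move let the fingers close. It gives the time, the measured TCP pose, the force and the opening at its end, in the units of the state.
- ctrl.get_obs(): the state, without advancing time (a new reading comes with each control period).
- ctrl.get_image(name): name is "scene" or "top" or "wrist"; returns a dict with "pixels" (400x640x3 uint8, blue, green, red), "intrinsics" (3x3 intrinsics, pixels), "rvec" (rotation vector, rad) and "tvec" (3), from world to camera coordinates, as OpenCV has them. Camera axes: x right, y down, z forward; pixel columns grow to the right and rows downward; lengths in mm; the calibration is good to about 2 mm. The wrist camera is an equidistant fisheye: a pixel r from the principal point sees the ray r / f radians off the axis. A picture is of the moment at which its call begins. There is no depth.
- ctrl.close_job(): hands the job in, once; it reports no verdict.
The state is a dict: "t": time; "qpos": joint angles; "qvel": joint speeds; "joint_torque": joint torques, N m; "ee_pos": TCP position; "orientation": TCP orientation; "ft_force": force on the tool from outside, world axes, zero at the start; "moment": the same for the moment, N m; "width": finger opening in mm.
Only numpy, scipy, OpenCV 4.12 (cv2) and the standard library are available. Lean on these libraries where they do the work, as an engineer would, in place of code of your own. Each camera call takes 0.05 s, during which the arm holds its last target. There are 200 camera calls.

TASK

Swing the bar of the fluxing jig well clear of its nests. Take every bar blank out of the half-covered stock tray - tip its free end up over the lip, then draw it out endwise from under the cover - and lay each one flat in a nest of its own in the jig; then swing the bar fully home across the blanks and lock it: pass the T-toggle down through the slot in the bar and the slot in the plate below until its flange rests on the bar, and give it a quarter turn so that its foot catches crosswise under the plate. Then press the mister's nozzle cap right down briefly and let it spring back, and leave the spirit lamp where it is.

Things in the scene. Friction and masses are not known exactly. Their poses are not given: they have to be found in the camera images.
- stock_tray: Fixed grey sheet-metal stock tray, 168 x 130 mm, 55 mm high, on four legs; origin at the centre of its underside; x runs along the blanks from the open end (-x) to the closed back (+x). Floor 26 mm above the bench. Three lanes centred on y = -40, 0, 40 mm, parted by thin walls under the cover only; no side walls in front of the cover. Near ends of the blanks lie a few mm behind the lip.
- tray_lip (a point): Middle of the top edge of the lip across the tray's open end, tray x = -82.5 mm; lip 3 mm thick, 38 mm above the bench, 12 above the tray floor. A black flexible shaft crosses the bench between tray and robot, up to 90 mm high; a wall cabinet hangs 0.5 m above the bench from world x = 0.67 m on, so keep low over the tray's far lane.
- cover_edge (a point): Middle of the underside of the front edge of the tray's fixed cover, tray x = -15 mm, 26 mm above the tray floor. The cover (top 55 mm above the bench) reaches from here to the back, so a blank leaves only endwise over the lip, tipped 5 to 10 degrees; drawn out 100 mm it is free to rise.
- brass_blank: Yellow brass bar blank, 150 x 14 x 8 mm, about 0.14 kg. Origin at its centre, x along its length, y across its width; in the tray its -x end is the one at the lip. One or another of the three blanks may be absent.
- copper_blank: Reddish copper bar blank, 150 x 14 x 8 mm, about 0.14 kg. Origin at its centre, x along its length, y across its width; in the tray its -x end is the one at the lip. One or another of the three blanks may be absent.
- nickel_blank: Silvery nickel bar blank, 150 x 14 x 8 mm, about 0.14 kg. Origin at its centre, x along its length, y across its width; in the tray its -x end is the one at the lip. One or another of the three blanks may be absent.
- flux_jig: Fixed fluxing jig: aluminium plate 180 x 190 mm on dark rails, top 26 mm and underside 20 mm above the bench, open beneath the slot. Origin on the bench under the plate's centre, z up. Nests run along x, at y = -40, 0, 40 mm. A parking cup (tube, 31 mm inside, 41 outside, rim 36 mm above the bench) at x = 65, y = 78 mm holds the T-toggle at the start.
- nest0 (a point): Centre of the nest at jig y = -40 mm, on the plate top; axes as the jig's. A nest is 19 mm wide between two rails 4 mm high and 80 mm long (x = -40 to 40 mm), with end stops 4 mm high at x = -79 and +79 mm; the blank's ends are clear of the rails at both sides.
- nest1 (a point): Same, nest at jig y = 0.
- nest2 (a point): Same, nest at jig y = +40 mm.
- swing_bar (a joint): Angle of the flat steel swing bar about its upright pivot, rad: 0 is home (across the nests along jig +y, against a stop); grows anticlockwise from above; 0.1 to 0.8 at the start, across the nests; past 1.7 (limit 2.0) well clear, along jig -x. Light friction holds it. 18 mm wide, 6 mm thick, underside 36 and top 42 mm above the bench (2 mm above blanks in nests), 167 mm from pivot to tip.
- bar_pivot (a point): Pivot of the swing bar on the jig, at the height of the bar's underside (jig x = 0, y = -72 mm). Beyond the jig a black motor hangs over the bench, from 0.27 m up, at world x 0.61 to 0.67, y -0.24 to -0.18 m.
- bar_slot (a point): Centre of the slot in the swing bar, at its top face, 144 mm from the pivot; slot 32 mm along the bar, 14 mm wide; over the plate's slot when the bar is home.
- swing_knob (a point): Top end part of the upright black knob on the swing bar, 75 mm from the pivot: 15 mm thick, reaching from 46 to 66 mm above the bench; this point is 66 mm above the bench on the knob's axis.
- jig_slot (a point): Centre of the slot in the jig plate, at the plate's top face; axes as the jig's (slot 30 mm along y, 12 mm along x).
- t_toggle: Loose T-toggle, upright in the cup at any angle about z; origin under its foot, z up. Foot 26 (x) x 8 (y) x 6 mm; shank 8 mm; dark flange 37 mm wide, from 32 to 36 mm above the foot's underside; red wing grip 32 mm along x, 9 mm thick along y, from 38 to 57 mm. Foot and wing point the same way. With its flange on the swing bar the foot is 10 to 16 mm above the bench.
- toggle_foot (a point): Centre of the T-toggle's foot, 3 mm above its underside.
- toggle_wing (a point): Centre of the red wing grip, 47.5 mm above the toggle's underside.
- mister: Fixed amber flux bottle in a round stand 68 mm wide; origin on the bench on its axis. White nozzle cap on top.
- nozzle_cap (a joint): How far the sprung nozzle cap is pressed, m: 0 up, 0.006 right down (about 1.2 N to start, 5 N at the bottom); springs back by itself.
- nozzle_top (a point): Centre of the top of the nozzle cap (25 mm in diameter, 155 mm above the bench when up).
- spirit_lamp: Glass spirit lamp, 69 mm wide, 74 mm high, origin at the centre of its underside. Leave it where it stands.
Not all that is in view belongs to the job. What is shaped like the t_toggle but turquoise is not meant.

How it is judged (in metres and radians):
On the way, in this order (a step that is already met when the one before it is completed fails the run):
1. the swing bar is swung clear of the nests (value of joint swing_bar above 1.3 rad), for 0.2 s.
2. every blank present lies flat in a nest of its own in the jig (((x of brass_blank in the frame of nest0 between -0.01 and 0.01 m and y of brass_blank in the frame of nest0 between -0.005 and 0.005 m and z of brass_blank in the frame of nest0 between 0.002 and 0.006 m and angle between the x axis of brass_blank and the x axis of flux_jig, either way round below 0.08 rad and angle between brass_blank's own x axis and vertical between 1.54 and 1.6 rad and angle between brass_blank's own y axis and vertical between 1.47 and 1.67 rad) or (x of brass_blank in the frame of nest1 between -0.01 and 0.01 m and y of brass_blank in the frame of nest1 between -0.005 and 0.005 m and z of brass_blank in the frame of nest1 between 0.002 and 0.006 m and angle between the x axis of brass_blank and the x axis of flux_jig, either way round below 0.08 rad and angle between brass_blank's own x axis and vertical between 1.54 and 1.6 rad and angle between brass_blank's own y axis and vertical between 1.47 and 1.67 rad) or (x of brass_blank in the frame of nest2 between -0.01 and 0.01 m and y of brass_blank in the frame of nest2 between -0.005 and 0.005 m and z of brass_blank in the frame of nest2 between 0.002 and 0.006 m and angle between the x axis of brass_blank and the x axis of flux_jig, either way round below 0.08 rad and angle between brass_blank's own x axis and vertical between 1.54 and 1.6 rad and angle between brass_blank's own y axis and vertical between 1.47 and 1.67 rad)) and ((x of copper_blank in the frame of nest0 between -0.01 and 0.01 m and y of copper_blank in the frame of nest0 between -0.005 and 0.005 m and z of copper_blank in the frame of nest0 between 0.002 and 0.006 m and angle between the x axis of copper_blank and the x axis of flux_jig, either way round below 0.08 rad and angle between copper_blank's own x axis and vertical between 1.54 and 1.6 rad and angle between copper_blank's own y axis and vertical between 1.47 and 1.67 rad) or (x of copper_blank in the frame of nest1 between -0.01 and 0.01 m and y of copper_blank in the frame of nest1 between -0.005 and 0.005 m and z of copper_blank in the frame of nest1 between 0.002 and 0.006 m and angle between the x axis of copper_blank and the x axis of flux_jig, either way round below 0.08 rad and angle between copper_blank's own x axis and vertical between 1.54 and 1.6 rad and angle between copper_blank's own y axis and vertical between 1.47 and 1.67 rad) or (x of copper_blank in the frame of nest2 between -0.01 and 0.01 m and y of copper_blank in the frame of nest2 between -0.005 and 0.005 m and z of copper_blank in the frame of nest2 between 0.002 and 0.006 m and angle between the x axis of copper_blank and the x axis of flux_jig, either way round below 0.08 rad and angle between copper_blank's own x axis and vertical between 1.54 and 1.6 rad and angle between copper_blank's own y axis and vertical between 1.47 and 1.67 rad)) and ((x of nickel_blank in the frame of nest0 between -0.01 and 0.01 m and y of nickel_blank in the frame of nest0 between -0.005 and 0.005 m and z of nickel_blank in the frame of nest0 between 0.002 and 0.006 m and angle between the x axis of nickel_blank and the x axis of flux_jig, either way round below 0.08 rad and angle between nickel_blank's own x axis and vertical between 1.54 and 1.6 rad and angle between nickel_blank's own y axis and vertical between 1.47 and 1.67 rad) or (x of nickel_blank in the frame of nest1 between -0.01 and 0.01 m and y of nickel_blank in the frame of nest1 between -0.005 and 0.005 m and z of nickel_blank in the frame of nest1 between 0.002 and 0.006 m and angle between the x axis of nickel_blank and the x axis of flux_jig, either way round below 0.08 rad and angle between nickel_blank's own x axis and vertical between 1.54 and 1.6 rad and angle between nickel_blank's own y axis and vertical between 1.47 and 1.67 rad) or (x of nickel_blank in the frame of nest2 between -0.01 and 0.01 m and y of nickel_blank in the frame of nest2 between -0.005 and 0.005 m and z of nickel_blank in the frame of nest2 between 0.002 and 0.006 m and angle between the x axis of nickel_blank and the x axis of flux_jig, either way round below 0.08 rad and angle between nickel_blank's own x axis and vertical between 1.54 and 1.6 rad and angle between nickel_blank's own y axis and vertical between 1.47 and 1.67 rad))), for 0.3 s.
3. with the blanks in their nests, the swing bar is home across them (all of step 2 and value of joint swing_bar below 0.04 rad), for 0.2 s.
4. the T-toggle is through both slots and turned crosswise under the plate (value of joint swing_bar below 0.04 rad and z of toggle_foot in the frame of jig_slot between -0.024 and -0.009 m and horizontal distance between toggle_foot and jig_slot below 0.009 m and angle between the x axis of t_toggle and the x axis of flux_jig, either way round below 0.4 rad and angle between t_toggle's own z axis and vertical below 0.2 rad), for 0.3 s.
5. the nozzle cap is pressed right down (value of joint nozzle_cap above 0.0045 m), for 0.1 s.
At the end, for the whole second after the job is handed in: Every blank flat in its own nest (within 10 mm lengthwise, 5 mm sideways, 0.08 rad); swing bar home (under 0.04 rad); T-toggle upright through both slots, foot under the plate and within 0.4 rad of square across the slot; nozzle cap up; all at rest (all of step 2 and all of step 4 and value of joint nozzle_cap below 0.0012 m and linear speed of each of brass_blank, copper_blank, nickel_blank, t_toggle below 0.02 m/s); the robot touches nothing.
It fails at once if the spirit lamp is knocked over or shoved more than 40 mm (angle between spirit_lamp's own z axis and vertical above 0.5 rad or distance of spirit_lamp from where it was at the start of the episode above 0.04 m).
Of brass_blank, copper_blank, nickel_blank only 2 to 3 are there at a start; the rules pass over those that are not, and their reading is None.
At some moment in a run one of brass_blank, copper_blank, nickel_blank may be knocked a few centimetres aside while the robot is not near it.
It also fails if it takes over 210 s, if anything falls off the work surface, if the arm or the gripper's body presses on something with over 40 N, if the wrist force passes 120 N, or if a joint passes its speed limit or range.

## Working session

There is one attempt and no reset: what is moved stays moved. The work goes in short steps, Python scripts to look and compute and a tool call to move; the robot and the scene stay as the last step left them, time stands still between calls to the robot, and variables do not carry over. Pictures are saved under pics/ and viewed, about 12 in all and at most 16, crops included, and the job is handed in when it is done.

Besides the shell and the picture viewer there is one more tool, called by a JSON object that holds its "fn" and its "kwargs", one argument or row to a line. carry_out: Moves the arm, as the interface text tells. Its arguments: {"type":"object","properties":{"commands":{"type":"array"},"grip":{"type":"number"}},"required":["commands"]}

```bash
mkdir -p pics; cat > h.py <<'E'
import numpy as np, cv2, pickle
from workcell import ctrl
from scipy.spatial.transform import Rotation as R
def grab(n,f):
    im=ctrl.get_image(n); cv2.imwrite(f'pics/{f}.png',im['pixels']); pickle.dump(im,open(f'pics/{f}.pkl','wb')); return im
def load(f): return pickle.load(open(f'pics/{f}.pkl','rb'))
def ray(im,uv):
    K=np.array(im['intrinsics'],float); Rm=cv2.Rodrigues(np.array(im['rvec'],float))[0]; t=np.array(im['tvec'],float).ravel()
    d=np.linalg.inv(K)@np.array([uv[0],uv[1],1.]); return -Rm.T@t, Rm.T@d
def pix2z(im,uv,z):
    c,d=ray(im,uv); return (c+d*(z-c[2])/d[2]).round(1)
def proj(im,P):
    return cv2.projectPoints(np.array(P,float).reshape(-1,1,3),np.array(im['rvec'],float),np.array(im['tvec'],float),np.array(im['intrinsics'],float),None)[0].reshape(-1,2)
E
python3 - <<'E'
from h import *
for n in('scene','top'):
    im=grab(n,n+'0'); print(n,im['intrinsics'],ray(im,(320,200)))
print(ctrl.get_obs())
E
```

```text
scene [[418.53152051   0.         321.14755537]
 [  0.         418.53152051 205.00518116]
 [  0.           0.           1.        ]] (array([-145.27996876, -490.76713092,  869.69580778]), array([ 0.60504865,  0.43286352, -0.66835308]))
top [[374.77871297   0.         319.75150722]
 [  0.         374.77871297 196.32940293]
 [  0.           0.           1.        ]] (array([ 425.22740546,  -22.29690556, 1045.9646402 ]), array([ 0.0830981 ,  0.00379665, -0.99658249]))
{'t': 0.1, 'qpos': array([ 1.32299339e+00,  4.23746018e-01,  1.63062543e+00, -2.51436133e-05,
        1.08862466e+00, -1.90027806e-02]), 'qvel': array([-0.00113848, -0.00115593, -0.00188036,  0.0002722 ,  0.00048549,
        0.00060861]), 'joint_torque': array([-5.55299121e-04, -5.45616102e+01, -2.74325109e+01,  6.44420693e-02,
        1.88525452e-02,  9.70911884e-08]), 'ee_pos': array([141.61153502, 608.21186755, 221.98627783]), 'orientation': array([ 0.17852653,  1.56348717, -0.1807201 ]), 'ft_force': array([ 0.30379458, -0.19025401, -0.81658787]), 'moment': array([-0.01236823,  0.02587649,  0.0035806 ]), 'width': 87.74307612635656}
```

View pics/top0.png

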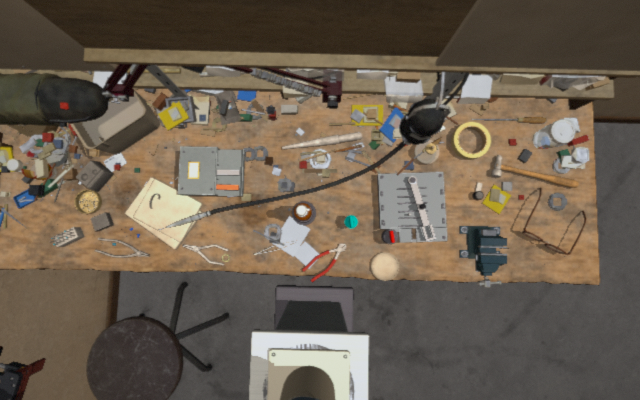

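View pics/scene0.png

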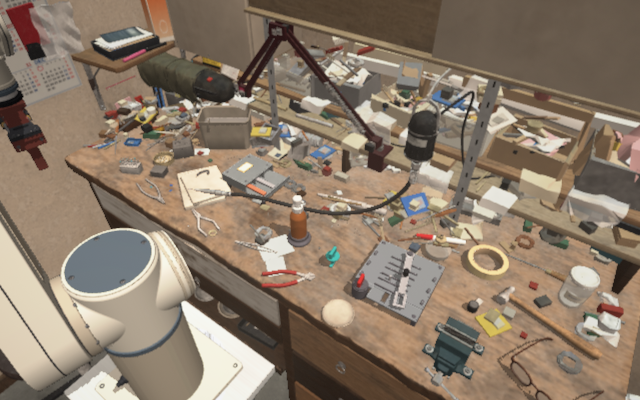

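The top view shows the tray at about (210,172), the jig at (410,207) and the mister at (303,212). Candidates for the toggle are the red one at (390,237), in a cup on the jig, and the turquoise one at (351,222), a decoy. Candidates for the lamp are (320,158) and (428,153). I'll check these in one composite crop.

```bash
python3 - <<'E'
from h import *
im=load('top0')['pixels']; s=load('scene0')['pixels']
def c(i,x,y,w,h,W,H): return cv2.resize(i[y:y+h,x:x+w],(W,H),interpolation=cv2.INTER_CUBIC)
a=c(im,170,140,80,60,400,300); b=c(im,370,165,80,80*3//4,400,300)
b=c(im,365,163,88,88,400,400); a=c(im,168,138,85,64,400,300)
d=c(s,215,145,90,68,400,300); e=c(s,340,235,108,92,400,300)
cv2.imwrite('pics/comp.png',np.hstack([np.vstack([a,d]),np.vstack([cv2.resize(b,(300,300)),cv2.resize(e,(300,300))])]))
E
```

```text
(no output)
```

View pics/comp.png

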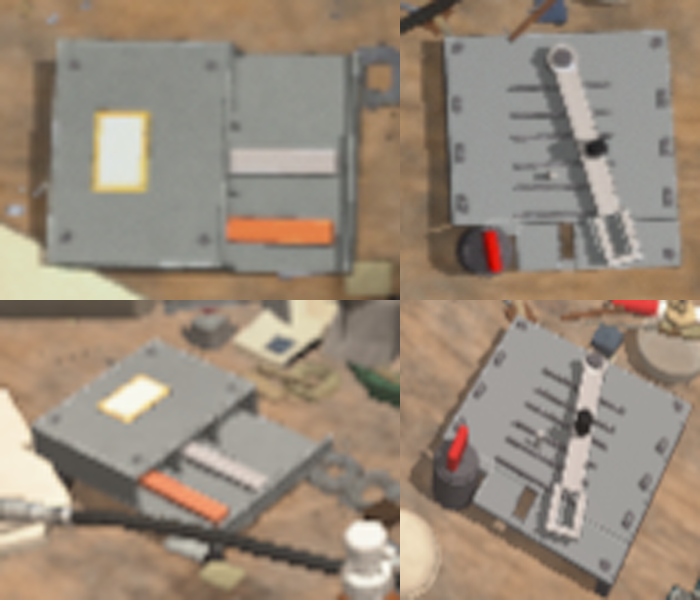

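Red toggle in the cup is confirmed. The tray holds nickel in the middle lane and copper in the near lane. The brass lane is empty. Next I fit the tray and jig poses from the corners.

```bash
cat >> h.py <<'E'
from scipy.optimize import least_squares
def fit(im,pts,uv,z0=0):
    """pts in object frame (x,y,z mm), z known; fit x,y,yaw"""
    pts=np.array(pts,float);uv=np.array(uv,float)
    def w(p):
        c,s=np.cos(p[2]),np.sin(p[2]); return np.c_[p[0]+c*pts[:,0]-s*pts[:,1],p[1]+s*pts[:,0]+c*pts[:,1],pts[:,2]]
    best=None
    for y0 in(1.57,):
        c0=pix2z(im,uv.mean(0),30)
        r=least_squares(lambda p:(PJ(im,w(p))-uv).ravel(),[c0[0],c0[1],y0],loss='soft_l1',x_scale=[10,10,.1])
    return r.x.round(3),(PJ(im,w(r.x))-uv).round(1)
def PJ(im,P):
    return fproj(im,P) if im.get('fish') else proj(im,P)
def fproj(im,P):
    return cv2.fisheye.projectPoints(np.array(P,float).reshape(-1,1,3),np.array(im['rvec'],float).reshape(3,1),np.array(im['tvec'],float).reshape(3,1),np.array(im['intrinsics'],float),np.zeros(4))[0].reshape(-1,2)
def fray(im,uv):
    K=np.array(im['intrinsics'],float); Rm=cv2.Rodrigues(np.array(im['rvec'],float))[0]; t=np.array(im['tvec'],float).ravel()
    d=np.array([uv[0]-K[0,2],uv[1]-K[1,2]]); r=np.hypot(*d)+1e-9; th=r/K[0,0]
    v=np.array([*(d/r*np.sin(th)),np.cos(th)]); return -Rm.T@t, Rm.T@v
def fpix2z(im,uv,z):
    c,d=fray(im,uv); return (c+d*(z-c[2])/d[2]).round(1)
E
python3 - <<'E'
from h import *
im=load('top0')
J=lambda X,Y:(365+(X-400)/3.409-.5,163+Y/3.409-.5)
T=lambda X,Y:(168+X/4.706-.5,138+Y/4.6875-.5)
print(fit(im,[(90,-95,26),(-90,-95,26),(-90,95,26),(0,-72,44),(0,72,26)],[J(446,38),J(666,32),J(682,264),J(563,58),J(567,242)]))
print(fit(im,[(84,-65,55),(-15,-65,55),(-15,65,55),(84,65,55),(-82.5,-65,38),(-82.5,65,38)],[T(57,42),T(228,42),T(226,268),T(47,262),T(353,54),T(350,268)]))
print('nickel c near/far',pix2z(im,T(336,160),34),pix2z(im,T(230,161),34),'cop',pix2z(im,T(333,231),34),pix2z(im,T(228,231),34))
print('bar slot',pix2z(im,J(613,240),42),'knob',pix2z(im,J(598,147),66),'toggle wing',pix2z(im,J(492,251),60))
print('tq',pix2z(im,(351,222),40),'mister',pix2z(im,(303,209),155),'lamp?',pix2z(im,(320,158),74),pix2z(im,(428,153),74))
s=load('scene0'); print('misterS',pix2z(s,(297.5,198),155))
E
```

```text
(array([ 498.397, -269.77 ,    1.631]), array([[-0.6, -0.2],
       [ 0.4, -0.6],
       [ 0.1,  0.9],
       [-0.1,  0.2],
       [ 0.1, -0.1]]))
(array([579.674, 277.676,   1.594]), array([[-0. , -0.2],
       [ 0.4, -0.1],
       [-0.6, -0.2],
       [ 0.2,  1. ],
       [ 0.2, -1.1],
       [-0.2,  0.5]]))
nickel c near/far [581.3 205.   34. ] [579.1 266.5  34. ] cop [539.7 204.8  34. ] [538.1 265.5  34. ]
bar slot [ 428.7 -305.8   42. ] knob [ 499.4 -287.5   66. ] toggle wing [ 417.7 -208.    60. ]
tq [ 452.2 -103.1   40. ] mister [476.9  21.  155. ] lamp? [617.1 -15.6  74. ] [ 638.  -299.3   74. ]
misterS [474.1  23.4 155. ]
```

```bash
cat >> h.py <<'E'
def Rdown(phi,tilt=0):
    """tool pointing down, jaw (tool y) along world angle phi; tilt about jaw axis"""
    y=np.array([np.cos(phi),np.sin(phi),0]);x=np.array([0,0,-1.]);z=np.cross(x,y)
    return R.from_matrix(np.c_[x,y,z])*R.from_rotvec([0,tilt,0])
def go(pos,phi,tilt=0,n=None,vmax=.055):
    o=ctrl.get_obs(); Rc=R.from_rotvec(o['orientation']); p=o['ee_pos']
    Rt=Rdown(phi,tilt); d=Rc.inv().apply(np.array(pos)-p)/1000; r=np.degrees((Rc.inv()*Rt).as_rotvec())
    print('t',round(o['t'],2),'pos',p.round(1),'phi',phi_now().round(3),'w',round(o['width'],1),'F',o['ft_force'].round(1),'q6',o['qpos'][5].round(2))
    print('  shift m',d.round(4),'turn deg',r.round(1),'rows>=',np.linalg.norm(d)/.0625,np.linalg.norm(r)/10.7)
def phi_now():
    M=R.from_rotvec(ctrl.get_obs()['orientation']).as_matrix(); return np.arctan2(M[1,1],M[0,1])
E
python3 - <<'E'
from h import *
print(R.from_rotvec(ctrl.get_obs()['orientation']).as_matrix().round(2))
go((499,-287,200),-np.pi/2)
go((499,-287,200),np.pi/2)
go((499,-287,200),0)
im=load('top0')
for uv in((200,215),(235,207),(270,201),(300,194),(340,181),(370,170)): print(uv,pix2z(im,uv,50))
E
```

```text
[[-0.    0.23  0.97]
 [-0.    0.97 -0.23]
 [-1.   -0.   -0.  ]]
t 0.1 pos [141.6 608.2 222. ] phi 1.342 w 87.7 F [ 0.3 -0.2 -0.8] q6 -0.02
  shift m [ 0.0231 -0.7908  0.5511] turn deg [1.669e+02 1.000e-01 0.000e+00] rows>= 15.426640430641843 15.597326086400576
t 0.1 pos [141.6 608.2 222. ] phi 1.342 w 87.7 F [ 0.3 -0.2 -0.8] q6 -0.02
  shift m [ 0.0231 -0.7908  0.5511] turn deg [-13.1  -0.    0.1] rows>= 15.426640430641843 1.225127077957905
t 0.1 pos [141.6 608.2 222. ] phi 1.342 w 87.7 F [ 0.3 -0.2 -0.8] q6 -0.02
  shift m [ 0.0231 -0.7908  0.5511] turn deg [76.9  0.1  0.1] rows>= 15.426640430641843 7.186114152266565
(200, 215) [459.7 299.3  50. ]
(235, 207) [483.5 207.3  50. ]
(270, 201) [502.  114.7  50. ]
(300, 194) [522.9  35.3  50. ]
(340, 181) [560.8 -70.7  50. ]
(370, 170) [ 592.7 -150.6   50. ]
```

```bash
python3 - <<'E'
from h import *
go((520,200,330),0)
E
```

```text
t 0.1 pos [141.6 608.2 222. ] phi 1.342 w 87.7 F [ 0.3 -0.2 -0.8] q6 -0.02
  shift m [-0.1076 -0.3119  0.4611] turn deg [76.9  0.1  0.1] rows>= 9.071897331640555 7.186114152266565
```

{"fn": "carry_out", "kwargs": {
  "commands": [
    [0, 0, 0, 9.6, 0, 0],
    [0, 0, 0, 9.6, 0, 0],
    [0, 0, 0, 9.6, 0, 0],
    [0, 0, 0, 9.6, 0, 0],
    [0, 0, 0, 9.6, 0, 0],
    [0, 0, 0, 9.6, 0, 0],
    [0, 0, 0, 9.6, 0, 0],
    [0, 0, 0, 9.6, 0, 0]
  ]
}}

```text
t: 1.1
ee_pos: [140.9, 605.6, 218.1]
orientation: [1.232, 1.184, -1.246]
ft_force: [-0.5, 0.3, 0.5]
width: 87.8
```

{"fn": "carry_out", "kwargs": {
  "commands": [
    [-0.012, 0.038, 0.041, 0, 0, 0],
    [-0.012, 0.038, 0.041, 0, 0, 0],
    [-0.012, 0.038, 0.041, 0, 0, 0],
    [-0.012, 0.038, 0.041, 0, 0, 0],
    [-0.012, 0.038, 0.041, 0, 0, 0],
    [-0.012, 0.038, 0.041, 0, 0, 0],
    [-0.012, 0.038, 0.041, 0, 0, 0],
    [-0.012, 0.038, 0.041, 0, 0, 0]
  ]
}}

```text
t: 2.1
ee_pos: [435.9, 257.0, 316.3]
orientation: [1.225, 1.185, -1.246]
ft_force: [0.3, 1.3, -0.3]
width: 87.9
```

{"fn": "carry_out", "kwargs": {
  "commands": [
    [0, 0.042, 0.028, 0, 0, 0],
    [0, 0.042, 0.028, 0, 0, 0],
    [0, 0, 0, 0, 0, 0],
    [0, 0, 0, 0, 0, 0]
  ]
}}

```text
t: 2.6
ee_pos: [521.3, 192.5, 316.9]
orientation: [1.229, 1.182, -1.25]
ft_force: [-0.0, -1.0, 0.2]
width: 87.8
```

```bash
python3 - <<'E'
from h import *
im=grab('wrist','w1'); im['fish']=1; print(im['intrinsics']); print(fray(im,(320,200)))
go((520,200,330),0)
print(fproj(im,[(580,278,0)]))
E
```

```text
[[309.70691629   0.         318.9102818 ]
 [  0.         309.70691629 199.44557085]
 [  0.           0.           1.        ]]
(array([525.35007034, 261.47313834, 478.00092195]), array([-0.01294958, -0.26431018, -0.96435078]))
t 2.65 pos [521.2 192.7 317. ] phi -0.042 w 88.0 F [-0.   0.   0.5] q6 0.38
  shift m [-0.0131 -0.0016 -0.007 ] turn deg [-2.4  0.7  0.2] rows>= 0.23951996257847546 0.23697977520268265
[[355.79747214 105.25307041]]
```

View pics/w1.png

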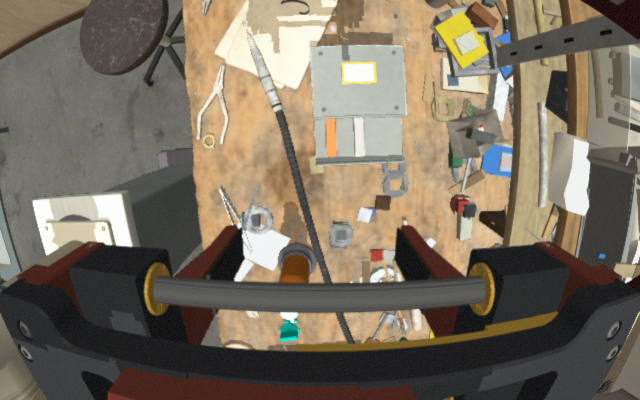

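The wrist view shows copper at (332,137), nickel at (360,137), and the third lane at (388,137) empty. I measure the blanks by colour.

```bash
cat >> h.py <<'E'
def blob(im,roi,lo,hi,z):
    x0,y0,x1,y1=roi; h=cv2.cvtColor(im['pixels'][y0:y1,x0:x1],cv2.COLOR_BGR2HSV)
    m=cv2.inRange(h,np.array(lo),np.array(hi)); n,l,s,c=cv2.connectedComponentsWithStats(m)
    if n<2: return None
    k=1+np.argmax(s[1:,4]); ys,xs=np.where(l==k); f=fpix2z if im.get('fish') else pix2z
    q=cv2.minAreaRect(np.c_[xs+x0,ys+y0].astype(np.float32)); bp=cv2.boxPoints(q)
    W=np.array([f(im,p,z) for p in bp]); e=[W[(i+1)%4]-W[i] for i in(0,1)]
    L=[np.linalg.norm(a) for a in e]; a=e[int(np.argmax(L))]; th=np.arctan2(a[1],a[0])
    return dict(n=int(s[k,4]),px=np.round(q[0],1),c=W.mean(0).round(1),LW=np.round(sorted(L),1),th=round(float(th),3),ends=[(W.mean(0)+sg*a/2).round(1) for sg in(1,-1)])
COP=((3,120,120),(18,255,255)); NIC=((0,0,175),(180,50,255)); RED=((0,170,90),(180,255,255))
E
python3 - <<'E'
from h import *
w=load('w1'); w['fish']=1; t=load('top0')
print(blob(w,(320,112,345,162),*COP,34)); print(blob(w,(345,112,375,162),*NIC,34))
print(blob(t,(210,175,245,200),*COP,34)); print(blob(t,(210,160,245,182),*NIC,34))
hsv=cv2.cvtColor(w['pixels'],cv2.COLOR_BGR2HSV); print(hsv[137,332],hsv[137,360],hsv[137,375])
print(fit(w,[(84,-65,55),(-15,-65,55),(-15,65,55),(84,65,55),(-82.5,-65,38),(-82.5,65,38)],[(405,46),(404,116),(313,116),(311,46),(403,161),(317,163)]))
E
```

```text
{'n': 356, 'px': array([330.5, 137.5]), 'c': array([538.3, 231.5,  34. ]), 'LW': array([12.8, 53.3]), 'th': -1.608, 'ends': [array([537.3, 204.8,  34. ]), array([539.3, 258.2,  34. ])]}
{'n': 1253, 'px': array([359.5, 134. ]), 'c': array([580.4, 235.2,  34. ]), 'LW': array([41.7, 64. ]), 'th': -1.593, 'ends': [array([579.7, 203.2,  34. ]), array([581.1, 267.2,  34. ])]}
{'n': 112, 'px': array([227. , 186.9]), 'c': array([538.4, 235.4,  34. ]), 'LW': array([13.5, 60.5]), 'th': -1.596, 'ends': [array([537.6, 205.1,  34. ]), array([539.2, 265.6,  34. ])]}
{'n': 109, 'px': array([227.5, 172. ]), 'c': array([579.5, 236. ,  34. ]), 'LW': array([11.1, 57.3]), 'th': -1.543, 'ends': [array([580.3, 207.4,  34. ]), array([578.7, 264.7,  34. ])]}
[ 15 152 253] [ 18  11 242] [ 45  13 200]
(array([580.347, 277.265,   1.559]), array([[-0. ,  0. ],
       [ 3. , -0.5],
       [-0.1,  0.2],
       [-0.4, -0.8],
       [ 0.6,  0.6],
       [-2.2,  0.4]]))
```

{"fn": "carry_out", "kwargs": {
  "commands": [
    [0.006, -0.003, 0.06, 0, 0, 0],
    [0.006, -0.003, 0.06, 0, 0, 0],
    [0.006, -0.003, 0.06, 0, 0, 0],
    [0.006, -0.003, 0.06, 0, 0, 0],
    [0.006, -0.003, 0.06, 0, 0, 0],
    [0.006, -0.003, 0.06, 0, 0, 0],
    [0.006, -0.003, 0.06, 0, 0, 0],
    [0.006, -0.003, 0.06, 0, 0, 0]
  ]
}}

```text
t: 3.65
ee_pos: [477.8, -285.9, 274.9]
orientation: [1.214, 1.193, -1.228]
ft_force: [0.1, 0.4, -0.5]
width: 87.8
```

{"fn": "carry_out", "kwargs": {
  "commands": [
    [0, 0, 0, 8.7, 0, 0],
    [0, 0, 0, 8.7, 0, 0],
    [0, 0, 0, 8.7, 0, 0],
    [0, 0, 0, 8.7, 0, 0],
    [0, 0, 0, 8.7, 0, 0],
    [0, 0, 0, 0, 0, 0]
  ],
  "grip": 0.5
}}

```text
t: 4.4
ee_pos: [477.2, -281.6, 274.0]
orientation: [1.759, 0.713, -1.77]
ft_force: [0.9, 0.2, -0.4]
width: 43.8
```

```bash
python3 - <<'E'
from h import *
im=grab('wrist','w2'); 
go((500,-287,120),-.8)
print(fproj(im,[(500,-287,66),(498,-270,26)]))
cv2.imwrite('pics/w2c.png',cv2.resize(im['pixels'][0:260,120:520],(800,520)))
E
```

```text
t 4.45 pos [ 477.2 -281.7  274. ] phi -0.794 w 43.7 F [-0.2  0.3 -0.4] q6 0.25
  shift m [ 0.154   0.0191 -0.0139] turn deg [ 0.3  0.5 -0.3] rows>= 2.4926522723831908 0.05985511524416623
[[333.87818786 165.10653957]
 [322.16839259 152.77818144]]
```

View pics/w2c.png

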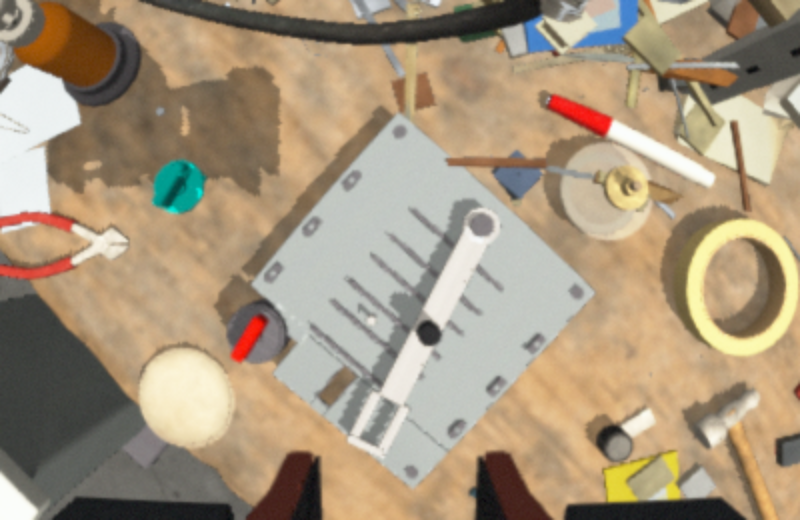

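The wrist view is clear. In the crop the pivot is at (482,222), the knob at (430,334), the plate slot at (335,386) and the red toggle at (250,338). The spirit lamp is at (605,190), just beyond the jig.

```bash
python3 - <<'E'
from h import *
im=load('w2'); im['fish']=1
C=lambda x,y:(120+x/2-.25,y/2-.25)
x,res=fit(im,[(90,-95,26),(-90,-95,26),(-90,95,26),(0,-72,45),(0,72,26)],[C(402,115),C(592,293),C(412,487),C(482,222),C(335,386)]); print(x,res)
for n,p,z in(('pivot',(482,222),45),('knob',(430,332),66),('slot',(335,386),26),('barslot',(377,424),42),('cup',(257,331),36),('wing1',(262,319),60),('wing2',(239,357),60),('lampbase',(605,190),40),('lampburner',(627,187),74),('tq',(180,187),30)): print(n,fpix2z(im,C(*p),z))
E
```

```text
[ 498.396 -270.33     1.619] [[-1.4 -2.4]
 [ 2.  -0.2]
 [-0.5  1.1]
 [ 0.2  1.6]
 [ 0.2 -0.5]]
pivot [ 571.6 -265.2   45. ]
knob [ 500.2 -288.3   66. ]
slot [ 425.8 -274.1   26. ]
barslot [ 430.2 -310.3   42. ]
cup [ 419.3 -210.1   36. ]
wing1 [ 433.5 -208.8   60. ]
wing2 [ 405.3 -214.    60. ]
lampbase [ 647.2 -306.6   40. ]
lampburner [ 648.9 -308.5   74. ]
tq [ 453.1 -103.3   30. ]
```

{"fn": "carry_out", "kwargs": {
  "commands": [
    [0.05, 0.0068, -0.004, 0, 0, 0],
    [0.05, 0.0068, -0.004, 0, 0, 0],
    [0.05, 0.0068, -0.004, 0, 0, 0],
    [0.02, 0, 0, 0, 0, 0],
    [0, 0, 0, 0, 0, 0]
  ]
}}

```text
t: 5.08
ee_pos: [502.8, -287.4, 101.4]
orientation: [1.746, 0.725, -1.752]
ft_force: [0.5, -0.6, -0.6]
width: 43.9
```

```bash
python3 - <<'E'
from h import *
go((500,-288,48),-.8)
E
```

```text
t 5.08 pos [ 502.8 -287.4  101.4] phi -0.774 w 43.9 F [ 0.5 -0.6 -0.6] q6 0.25
  shift m [ 0.0534 -0.0021  0.0021] turn deg [ 1.5  0.4 -0.5] rows>= 0.8563097047596857 0.15293619546960197
```

{"fn": "carry_out", "kwargs": {
  "commands": [
    [0.027, -0.001, 0.001, 1.5, 0, 0],
    [0.025, -0.001, 0.001, 0, 0, 0],
    [0, 0, 0, 0, 0, 0]
  ]
}}

```text
t: 5.45
ee_pos: [502.7, -288.3, 52.2]
orientation: [1.761, 0.705, -1.761]
ft_force: [-0.0, 1.0, -0.3]
width: 44.3
```

{"fn": "carry_out", "kwargs": {
  "commands": [
    [0, 0, 0, 0, 0, 0],
    [0, 0, 0, 0, 0, 0],
    [0, 0, 0, 0, 0, 0],
    [0, 0, 0, 0, 0, 0]
  ],
  "grip": 1
}}

```text
t: 5.95
ee_pos: [504.6, -289.1, 56.4]
orientation: [1.761, 0.702, -1.755]
ft_force: [-0.7, -1.0, -5.2]
width: 13.5
```

```bash
python3 - <<'E'
from h import *
go((500,-288,48),-.8)
p=np.array([570.8,-265.3]); k=ctrl.get_obs()['ee_pos'][:2]
v=k-p; print(np.hypot(*v),'bar angle',np.arctan2(v[1],v[0])%(2*np.pi)-(1.625+np.pi/2))
r=75; y=np.array([np.cos(-.8),np.sin(-.8)]); z=np.array([np.sin(-.8),-np.cos(-.8)]) 
M=Rdown(-.8).as_matrix(); print(M[:,2])
a=np.arctan2(v[1],v[0]); P=k
for i in range(1,11):
    b=a+i*.145; Q=p+r*np.array([np.cos(b),np.sin(b)]); d=Q-P; print(i,Q.round(1),'ty',(d@M[:2,1]).round(1),'tz',(d@M[:2,2]).round(1)); P=Q
E
```

```text
t 5.95 pos [ 504.6 -289.1   56.4] phi -0.792 w 13.5 F [-0.7 -1.  -5.2] q6 0.27
  shift m [ 0.0083 -0.0042  0.0024] turn deg [ 0.4  0.2 -1.1] rows>= 0.15379135805127755 0.11496783555259142
70.363746486477 bar angle 0.29126527226525534
[-7.17356091e-01 -6.96706709e-01 -1.38777878e-17]
1 [ 504.6 -300.6] ty 8.3 tz 8.0
2 [ 510.4 -309.8] ty 10.6 tz 2.2
3 [ 517.5 -318.1] ty 10.8 tz 0.7
4 [ 525.7 -325.2] ty 10.8 tz -0.9
5 [ 534.8 -331.1] ty 10.6 tz -2.4
6 [ 544.7 -335.6] ty 10.1 tz -4.0
7 [ 555.1 -338.6] ty 9.4 tz -5.4
8 [ 565.9 -340.1] ty 8.6 tz -6.7
9 [ 576.8 -340.1] ty 7.5 tz -7.8
10 [ 587.5 -338.4] ty 6.3 tz -8.9
```

{"fn": "carry_out", "kwargs": {
  "commands": [
    [0, 0.008, 0.008, 0, 0, 0],
    [0, 0.0106, 0.0022, 0, 0, 0],
    [0, 0.0108, 0.0007, 0, 0, 0],
    [0, 0.0108, -0.0009, 0, 0, 0],
    [0, 0.0106, -0.0024, 0, 0, 0],
    [0, 0.0101, -0.004, 0, 0, 0],
    [0, 0.0094, -0.0054, 0, 0, 0],
    [0, 0.0086, -0.0067, 0, 0, 0]
  ]
}}

```text
t: 6.95
ee_pos: [568.4, -338.9, 56.8]
orientation: [1.763, 0.709, -1.757]
ft_force: [-4.7, 2.4, 1.2]
width: 13.4
```

```bash
cat >>h.py <<'E'
def arc(stop,phi=-.8,step=.145,piv=(570.8,-265.3),home=1.622+np.pi/2,r=75):
    p=np.array(piv); o=ctrl.get_obs(); k=o['ee_pos'][:2]; v=k-p; a=np.arctan2(v[1],v[0])%(2*np.pi)
    print('z',o['ee_pos'][2].round(1),'w',o['width'].round(1),'F',o['ft_force'].round(1),'r',np.hypot(*v).round(1),'angle',(a-home).round(3),'t',o['t'])
    M=Rdown(phi_now()).as_matrix(); P=k; n=int(np.ceil(abs(home+stop-a)/step))
    for b in np.linspace(a,home+stop,n+1)[1:]:
        Q=p+r*np.array([np.cos(b),np.sin(b)]); d=Q-P; print((b-home).round(2),Q.round(1),'ty',(d@M[:2,1]).round(1),'tz',(d@M[:2,2]).round(1)); P=Q
E
python3 -c "
from h import *
arc(1.65)"
```

```text
Traceback (most recent call last):
  File "h.py", line 58, in arc
    print('z',o['ee_pos'][2].round(1),'w',o['width'].round(1),'F',o['ft_force'].round(1),'r',np.hypot(*v).round(1),'angle',(a-home).round(3),'t',o['t'])
                                          ^^^^^^^^^^^^^^^^
AttributeError: 'float' object has no attribute 'round'
```

{"fn": "carry_out", "kwargs": {
  "commands": [
    [0, 0.0075, -0.0078, 0, 0, 0],
    [0, 0.006, -0.009, 0, 0, 0],
    [0, 0, 0, 0, 0, 0]
  ]
}}

```text
t: 7.32
ee_pos: [592.5, -336.0, 56.9]
orientation: [1.763, 0.71, -1.757]
ft_force: [-3.1, 2.4, 1.5]
width: 13.7
```

{"fn": "carry_out", "kwargs": {
  "commands": [
    [0, 0, 0, 0, 0, 0],
    [0, 0, 0, 0, 0, 0],
    [0, 0, 0, 0, 0, 0],
    [-0.03, 0, 0, 0, 0, 0],
    [-0.06, 0, 0, 0, 0, 0],
    [-0.06, 0, 0, 0, 0, 0],
    [-0.05, -0.03, 0.0, 0, 0, 0],
    [0, -0.06, 0, 0, 0, 0]
  ],
  "grip": 0.45
}}

```text
t: 8.32
ee_pos: [530.5, -272.5, 262.5]
orientation: [1.77, 0.697, -1.749]
ft_force: [1.0, 0.3, -0.5]
width: 48.3
```

```bash
sed -i "s/o\['width'\].round(1)/round(o['width'],1)/;s/o\['ft_force'\].round(1)/np.round(o['ft_force'],1)/" h.py; python3 - <<'E'
from h import *
go((540,180,260),0)
im=grab('wrist','w3'); t=grab('top','t3')
cv2.imwrite('pics/w3c.png',np.hstack([cv2.resize(im['pixels'][0:240,120:520],(500,300)),cv2.resize(t['pixels'][150:250,340:440],(300,300))]))
E
```

```text
t 8.32 pos [ 530.5 -272.5  262.5] phi -0.796 w 48.3 F [ 1.   0.3 -0.5] q6 0.31
  shift m [-0.0048 -0.3167 -0.3233] turn deg [-45.6   0.5  -1.4] rows>= 7.24098351868093 4.264580756999519
```

View pics/w3c.png

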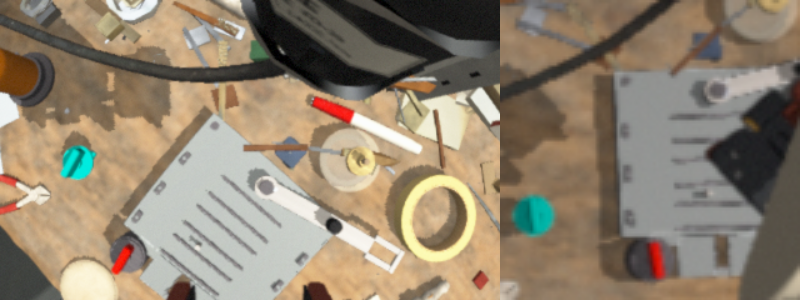

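{"fn": "carry_out", "kwargs": {
  "commands": [
    [0, -0.032, 0.032, 0, 0, 0],
    [0, -0.032, 0.032, 0, 0, 0],
    [0, 0, 0, -9.1, 0, 0],
    [0, 0, 0, -9.1, 0, 0],
    [0, 0, 0, -9.1, 0, 0],
    [0, 0, 0, -9.1, 0, 0],
    [0, 0, 0, -9.1, 0, 0],
    [0, 0, 0, 0, 0, 0]
  ],
  "grip": 0.65
}}

```text
t: 9.43
ee_pos: [432.0, -269.2, 258.4]
orientation: [1.189, 1.2, -1.19]
ft_force: [-0.9, -0.1, 0.5]
width: 30.9
```

{"fn": "carry_out", "kwargs": {
  "commands": [
    [0, 0, -0.06, 0, 0, 0],
    [0, 0, -0.06, 0, 0, 0],
    [0, 0.01, -0.06, 0, 0, 0],
    [0, 0.02, -0.06, 0, 0, 0],
    [0, 0.03, -0.06, 0, 0, 0],
    [0, 0.03, -0.06, 0, 0, 0],
    [0, 0.03, -0.06, 0, 0, 0],
    [0, 0.02, -0.05, 0, 0, 0]
  ]
}}

```text
t: 10.42
ee_pos: [566.9, 190.5, 255.4]
orientation: [1.222, 1.174, -1.214]
ft_force: [0.3, -0.6, -0.2]
width: 30.7
```

```bash
python3 - <<'E'
from h import *
go((580,223,100),.02)
im=grab('wrist','w4'); im['fish']=1
print(blob(im,(0,0,640,260),*COP,34))
cv2.imwrite('pics/w4c.png',cv2.resize(im['pixels'][0:300,200:460],(520,600)))
E
```

```text
t 10.43 pos [566.9 190.5 255.4] phi -0.019 w 30.7 F [ 0.3 -0.6 -0.2] q6 0.34
  shift m [ 0.1551  0.0092 -0.035 ] turn deg [-2.2  0.9 -1.2] rows>= 2.5489836067378793 0.2500577400972992
{'n': 484, 'px': array([291.5, 139.5]), 'c': array([538.6, 232. ,  34. ]), 'LW': array([13.4, 53.5]), 'th': -1.599, 'ends': [array([537.8, 205.3,  34. ]), array([539.3, 258.8,  34. ])]}
```

{"fn": "carry_out", "kwargs": {
  "commands": [
    [0.05, 0.0045, -0.011, -2.2, 0.9, -1.2],
    [0.05, 0.004, -0.011, 0, 0, 0],
    [0.05, 0.004, -0.011, 0, 0, 0],
    [0.03, 0, 0, 0, 0, 0],
    [0, 0, 0, 0, 0, 0]
  ]
}}

```text
t: 11.1
ee_pos: [587.3, 233.4, 71.1]
orientation: [1.212, 1.212, -1.195]
ft_force: [-1.1, -0.4, -0.1]
width: 30.8
```

```bash
python3 - <<'E'
from h import *
go((579.5,223,28),.02)
print(R.from_rotvec(ctrl.get_obs()['orientation']).as_matrix().round(3))
im=grab('wrist','w5'); im['fish']=1
cv2.imwrite('pics/w5c.png',np.hstack([cv2.resize(im['pixels'][40:340,220:420],(400,600)),cv2.resize(load('w4')['pixels'][40:240,240:400],(400,600))]))
E
```

```text
t 11.1 pos [587.3 233.4  71.1] phi 0.008 w 30.8 F [-1.1 -0.4 -0.1] q6 0.35
  shift m [ 0.0429 -0.0082  0.0106] turn deg [-0.7 -0.3 -0.4] rows>= 0.7195505575648483 0.08378560305951709
[[ 0.007  1.     0.008]
 [ 0.006  0.008 -1.   ]
 [-1.     0.007 -0.006]]
```

View pics/w5c.png

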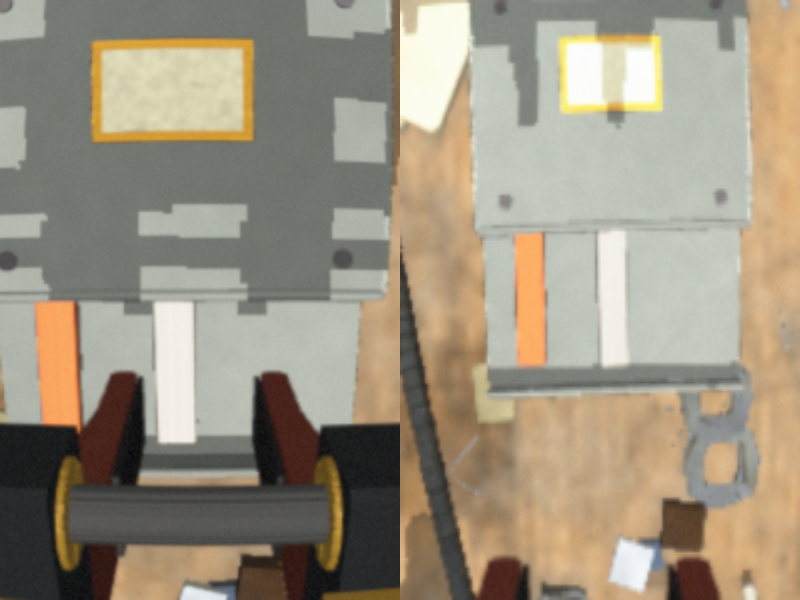

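The blank lies between the fingers, about 8 mm toward tool -y from their middle, which agrees with the measured x of 579.5.

{"fn": "carry_out", "kwargs": {
  "commands": [
    [0, -0.008, 0.0105, 0, 0, 0],
    [0.02, 0, 0, 0, 0, 0],
    [0.02, 0, 0, 0, 0, 0],
    [0, 0, 0, 0, 0, 0]
  ]
}}

```text
t: 11.65
ee_pos: [583.0, 222.8, 34.1]
orientation: [1.22, 1.206, -1.19]
ft_force: [-0.2, 1.1, 0.9]
width: 30.3
```

```bash
python3 - <<'E'
from h import *
go((579.5,223,28.5),.02)
E
```

```text
t 11.65 pos [583.  222.8  34.1] phi 0.005 w 30.3 F [-0.2  1.1  0.9] q6 0.34
  shift m [ 0.0056 -0.0036 -0.0001] turn deg [-0.9 -0.5 -0.9] rows>= 0.10593625724324571 0.12872148178832263
```

{"fn": "carry_out", "kwargs": {
  "commands": [
    [0.006, -0.0045, 0, -0.9, 0, -0.5],
    [0, 0, 0, 0, 0, 0]
  ]
}}

```text
t: 11.9
ee_pos: [578.4, 223.0, 27.5]
orientation: [1.203, 1.221, -1.184]
ft_force: [-1.3, -1.2, 0.6]
width: 30.9
```

{"fn": "carry_out", "kwargs": {
  "commands": [
    [0, 0, 0, 0, 0, 0],
    [0, 0, 0, 0, 0, 0],
    [0, 0, 0, 0, 0, 0],
    [0, 0, 0, 0, 0, 0]
  ],
  "grip": 1
}}

```text
t: 12.4
ee_pos: [578.9, 223.4, 28.3]
orientation: [1.204, 1.221, -1.183]
ft_force: [0.6, -0.6, -1.1]
width: 13.3
```

```bash
python3 - <<'E'
from h import *
go((579.5,223,28.5),.02)
E
```

```text
t 12.4 pos [578.9 223.4  28.3] phi 0.022 w 13.3 F [ 0.6 -0.6 -1.1] q6 0.32
  shift m [-0.0002  0.0006  0.0004] turn deg [ 0.1 -0.5 -0.5] rows>= 0.012008232559372712 0.06676391067673706
```

{"fn": "carry_out", "kwargs": {
  "commands": [
    [-0.004, 0, -0.0003, 0, -1.8, 0],
    [-0.004, 0, -0.0003, 0, -1.8, 0],
    [-0.004, 0, -0.0003, 0, -1.8, 0],
    [-0.004, 0, -0.0003, 0, -1.8, 0],
    [0, 0, 0, 0, 0, 0]
  ]
}}

```text
t: 13.02
ee_pos: [578.8, 224.9, 44.8]
orientation: [1.11, 1.123, -1.242]
ft_force: [0.6, -0.4, -0.5]
width: 13.5
```

```bash
python3 - <<'E'
from h import *
go((579.5,224.5,44.5),.02,np.radians(-7))
E
```

```text
t 13.03 pos [578.8 224.9  44.8] phi 0.021 w 13.5 F [ 0.6 -0.4 -0.5] q6 0.5
  shift m [0.0004 0.0007 0.0003] turn deg [ 0.  -0.1 -0.5] rows>= 0.014250451760601553 0.04603890340789799
```

{"fn": "carry_out", "kwargs": {
  "commands": [
    [0, 0, 0.014, 0, 0, 0],
    [0, 0, 0.016, 0, 0, 0],
    [0, 0, 0.016, 0, 0, 0],
    [0, 0, 0.016, 0, 0, 0],
    [0, 0, 0.016, 0, 0, 0],
    [0, 0, 0.016, 0, 0, 0],
    [0, 0, 0.016, 0, 0, 0],
    [0, 0, 0.012, 0, 0, 0]
  ]
}}

```text
t: 14.02
ee_pos: [580.6, 93.6, 59.8]
orientation: [1.111, 1.124, -1.244]
ft_force: [0.2, -0.1, -0.8]
width: 13.4
```

```bash
python3 - <<'E'
from h import *
go((579.5,110,220),.02)
im=grab('wrist','w6')
s=grab('scene','s6')
cv2.imwrite('pics/w6c.png',np.hstack([cv2.resize(im['pixels'][0:300,200:440],(400,500)),cv2.resize(s['pixels'][120:280,200:328],(400,500))]))
E
```

```text
t 14.03 pos [580.6  93.6  59.8] phi 0.019 w 13.4 F [ 0.2 -0.1 -0.8] q6 0.31
  shift m [-0.161   0.0003  0.0027] turn deg [-0.1  6.8 -0.4] rows>= 2.5759996600862607 0.6401912351787232
```

View pics/w6c.png

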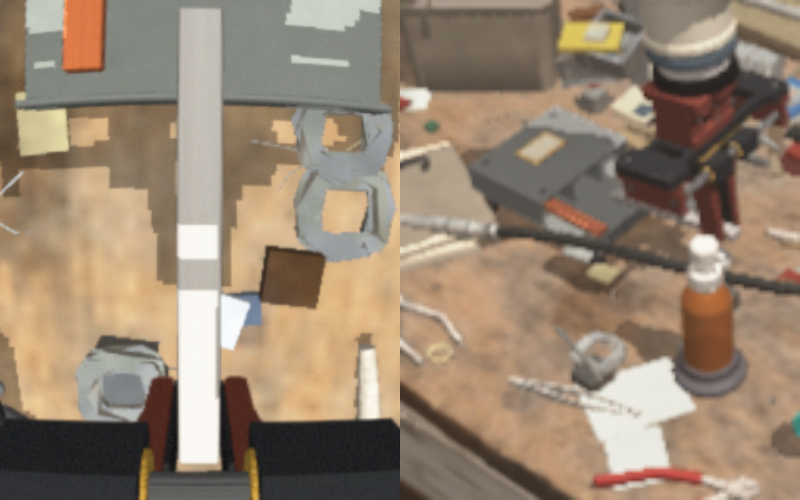

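{"fn": "carry_out", "kwargs": {
  "commands": [
    [-0.05, 0, 0.005, 0, 3.5, 0],
    [-0.05, 0, 0, 0, 3.3, 0],
    [-0.05, 0, 0, 0, 0, 0],
    [-0.04, -0.01, 0.01, 0, 0, 0],
    [0, -0.012, 0.03, 0, 0, 0],
    [0, -0.012, 0.04, 0, 0, 0],
    [0, -0.012, 0.045, 0, 0, 0],
    [0, -0.012, 0.045, 0, 0, 0]
  ]
}}

```text
t: 15.12
ee_pos: [525.1, -72.8, 255.5]
orientation: [1.196, 1.218, -1.179]
ft_force: [0.2, -0.2, -1.1]
width: 13.5
```

{"fn": "carry_out", "kwargs": {
  "commands": [
    [0, -0.012, 0.045, 0, 0, 0],
    [0, -0.012, 0.045, 0, 0, 0],
    [0, -0.012, 0.045, 0, 0, 0],
    [0, -0.01, 0.045, 0, 0, 0],
    [0, 0, 0.04, 0, 0, 0],
    [0, 0, 0.03, 0, 0, 0],
    [0, 0, 0.01, 0, 0, 0],
    [0, 0, 0, 0, 0, 0]
  ]
}}

```text
t: 16.12
ee_pos: [485.3, -341.5, 254.1]
orientation: [1.197, 1.217, -1.177]
ft_force: [-1.1, -0.0, -1.3]
width: 13.6
```

```bash
python3 - <<'E'
from h import *
go((501.3,-326,110),.051)
E
```

```text
t 16.12 pos [ 485.3 -341.5  254.1] phi 0.029 w 13.6 F [-1.1 -0.  -1.3] q6 -0.67
  shift m [ 0.1443  0.0147 -0.0145] turn deg [-1.3 -0.2 -0.7] rows>= 2.332341587397031 0.13544085983930754
```

{"fn": "carry_out", "kwargs": {
  "commands": [
    [0.05, 0.005, -0.005, -1.2, 0, -0.6],
    [0.05, 0.005, -0.005, 0, 0, 0],
    [0.045, 0.0045, -0.004, 0, 0, 0],
    [0, 0, 0, 0, 0, 0],
    [0, 0, 0, 0, 0, 0]
  ]
}}

```text
t: 16.75
ee_pos: [503.2, -321.0, 109.3]
orientation: [1.172, 1.233, -1.163]
ft_force: [-0.2, 0.2, -0.3]
width: 13.3
```

```bash
python3 - <<'E'
from h import *
go((501.3,-326,29),.051)
o=ctrl.get_obs(); z0=o['ee_pos'][2]
im=grab('wrist','w7'); im['fish']=1
b=blob(im,(280,60,360,300),*NIC,z0+5.7); print(b)
s=grab('scene','s7')
cv2.imwrite('pics/w7c.png',np.hstack([cv2.resize(im['pixels'][40:340,200:440],(400,500)),cv2.resize(s['pixels'][200:360,330:458],(400,500))]))
E
```

```text
t 16.75 pos [ 503.2 -321.   109.3] phi 0.056 w 13.3 F [-0.2  0.2 -0.3] q6 -0.65
  shift m [ 0.0802 -0.0026  0.0051] turn deg [ 0.3 -0.1 -0.3] rows>= 1.2870710668221519 0.039404900296202215
{'n': 6813, 'px': array([319.5, 198. ]), 'c': array([ 502.3, -296.6,  115. ]), 'LW': array([39.7, 87.6]), 'th': -1.484, 'ends': [array([ 506.1, -340.2,  115. ]), array([ 498.5, -253. ,  115. ])]}
```

View pics/w7c.png

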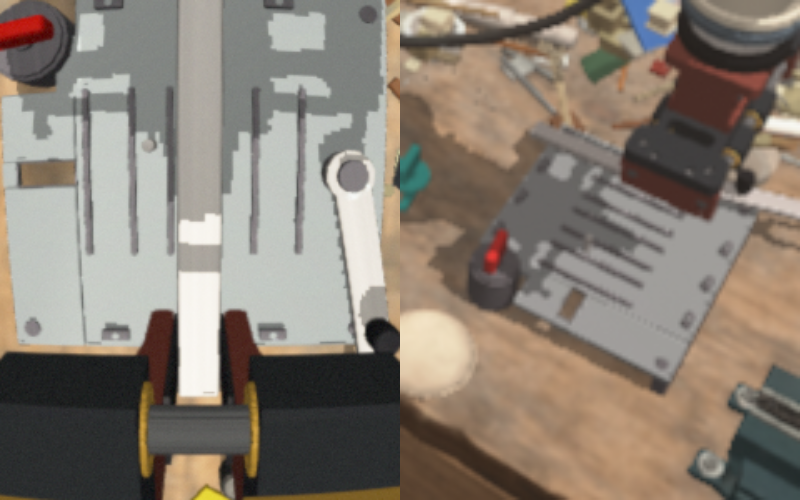

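```bash
python3 - <<'E'
from h import *
im=load('w7'); im['fish']=1
C=lambda x,y:(200+x/1.6667,40+y/1.6667)
print('near end',fpix2z(im,C(198,395),115), 'tcp y -321 -> end offset')
for p in((255,253),(301,253),(87,253),(133,253),(255,88),(301,88),(87,88),(133,88)): print(p,fpix2z(im,C(*p),30))
print('stops',[fpix2z(im,C(*p),30) for p in((116,332),(272,332),(278,3))],'pivot',fpix2z(im,C(353,174),46),'slot',fpix2z(im,C(48,174),26))
x=fit(im,[(-40,-50,30),(-40,-30.,30),(-40,50,30),(-40,30,30),(40,-50,30),(40,-30,30),(40,50,30),(40,30,30)],[C(*p) for p in((301,253),(255,253),(87,253),(133,253),(301,88),(255,88),(87,88),(133,88))]);print(x)
E
```

```text
near end [ 504.3 -340.   115. ] tcp y -321 -> end offset
(255, 253) [ 530.4 -308.4   30. ]
(301, 253) [ 553.  -307.1   30. ]
(87, 253) [ 448.9 -312.8   30. ]
(133, 253) [ 471.6 -311.6   30. ]
(255, 88) [ 524.9 -230.1   30. ]
(301, 88) [ 546.6 -228.1   30. ]
(87, 88) [ 446.8 -233.4   30. ]
(133, 88) [ 468.6 -233.1   30. ]
stops [array([ 463.7, -353. ,   30. ]), array([ 542.6, -348.7,   30. ]), array([ 533.6, -187.7,   30. ])] pivot [ 570.2 -265.9   46. ] slot [ 427.8 -275.1   26. ]
(array([ 498.83 , -270.52 ,    1.625]), array([[-2.5,  0.6],
       [ 0.7,  0.6],
       [ 2.5,  0.6],
       [-0.7,  0.6],
       [ 0.1, -0.3],
       [ 2.3, -1.2],
       [-0. , -0.2],
       [-2.3, -1.2]]))
```

{"fn": "carry_out", "kwargs": {
  "commands": [
    [0.02, -0.002, 0.005, 0, 0, 0],
    [0.02, 0, 0, 0, 0, 0],
    [0.02, 0, 0, 0, 0, 0],
    [0, 0, 0, 0, 0, 0]
  ]
}}

```text
t: 17.35
ee_pos: [503.3, -329.7, 50.3]
orientation: [1.173, 1.223, -1.162]
ft_force: [-0.6, -0.4, -0.4]
width: 13.6
```

```bash
python3 - <<'E'
from h import *
go((501.8,-326.3,29),.053)
E
```

```text
t 17.35 pos [ 503.3 -329.7   50.3] phi 0.054 w 13.6 F [-0.6 -0.4 -0.4] q6 -0.66
  shift m [ 0.0213 -0.0016 -0.0035] turn deg [ 0.1  0.2 -0.7] rows>= 0.345927058651886 0.06571522421877005
```

{"fn": "carry_out", "kwargs": {
  "commands": [
    [0.004, -0.0016, -0.003, 0, 0, -0.5],
    [0.006, 0, 0, 0, 0, 0],
    [0.006, 0, 0, 0, 0, 0],
    [0, 0, 0, 0, 0, 0]
  ]
}}

```text
t: 17.85
ee_pos: [502.5, -327.8, 35.0]
orientation: [1.168, 1.227, -1.168]
ft_force: [0.7, 0.3, -1.6]
width: 13.5
```

```bash
python3 - <<'E'
from h import *
go((501.8,-326.3,28.5),.053)
E
```

```text
t 17.85 pos [ 502.5 -327.8   35. ] phi 0.054 w 13.5 F [ 0.7  0.3 -1.6] q6 -0.65
  shift m [ 0.0065 -0.0006 -0.0015] turn deg [ 0.   0.3 -0.3] rows>= 0.1070888704024576 0.0383112443178601
```

{"fn": "carry_out", "kwargs": {
  "commands": [
    [0.003, -0.0006, -0.0015, 0, 0, 0],
    [0.003, 0, 0, 0, 0, 0],
    [0, 0, 0, 0, 0, 0]
  ]
}}

```text
t: 18.23
ee_pos: [502.0, -326.3, 29.0]
orientation: [1.169, 1.226, -1.168]
ft_force: [0.2, -0.5, 1.0]
width: 13.7
```

```bash
python3 - <<'E'
from h import *
go((501.8,-326.3,28.5),.053)
E
```

```text
t 18.23 pos [ 502.  -326.3   29. ] phi 0.054 w 13.7 F [ 0.2 -0.5  1. ] q6 -0.65
  shift m [ 0.0005 -0.0002 -0.0001] turn deg [ 0.   0.3 -0.3] rows>= 0.009004408000864196 0.041264375199473624
```

{"fn": "carry_out", "kwargs": {
  "commands": [
    [0, 0, 0, 0, 0, 0],
    [0, 0, 0, 0, 0, 0],
    [0, 0, 0, 0, 0, 0],
    [-0.02, 0, 0, 0, 0, 0],
    [-0.05, 0, 0, 0, 0, 0],
    [-0.06, 0, 0, 0, 0, 0],
    [-0.06, 0, 0, 0, 0, 0],
    [-0.03, 0, 0, 0, 0, 0]
  ],
  "grip": 0.65
}}

```text
t: 19.23
ee_pos: [500.0, -324.7, 259.3]
orientation: [1.169, 1.227, -1.168]
ft_force: [0.1, -0.6, -0.2]
width: 30.5
```

```bash
python3 - <<'E'
from h import *
go((538.5,223,255),.02)
im=grab('wrist','w8'); im['fish']=1
t=grab('top','t8'); print(blob(t,(210,175,245,200),*COP,34))
cv2.imwrite('pics/w8c.png',cv2.resize(im['pixels'][20:320,160:480],(800,750))[:600])
C=lambda x,y:(200+x/1.6667,40+y/1.6667)
print(fproj(im,[(498.8,-270.4,34),(494.7,-195.5,34),(502.9,-345.3,34)]))
E
```

```text
t 19.23 pos [ 500.  -324.7  259.3] phi 0.053 w 30.5 F [ 0.1 -0.6 -0.2] q6 -0.65
  shift m [ 0.0019  0.0677 -0.5449] turn deg [ 1.9  0.3 -0.3] rows>= 8.785483852391183 0.1830485291149803
{'n': 111, 'px': array([227., 187.]), 'c': array([538.2, 235.4,  34. ]), 'LW': array([10.9, 59.9]), 'th': -1.544, 'ends': [array([539. , 205.4,  34. ]), array([537.4, 265.3,  34. ])]}
[[319.49223518 130.31761461]
 [319.38276695  70.68774698]
 [319.58323939 189.16756965]]
```

View pics/w8c.png

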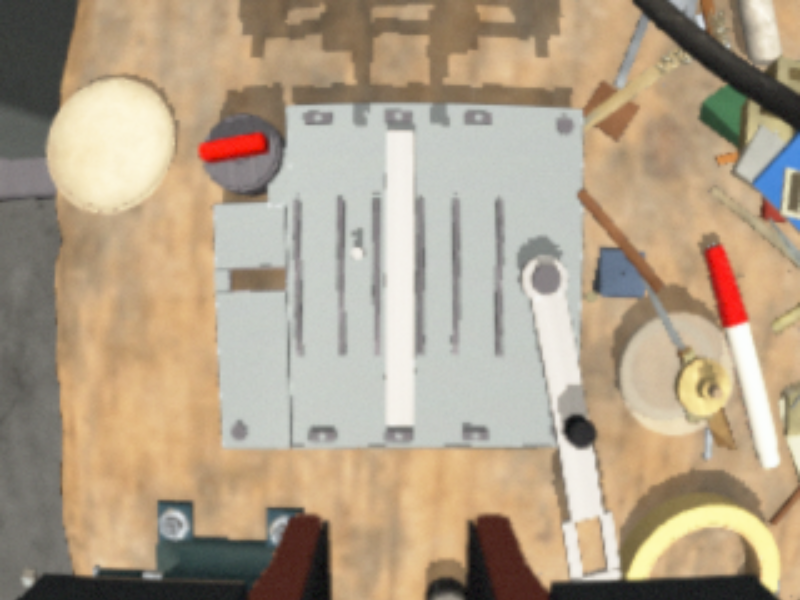

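Nickel lies in the middle nest, centred between the stops, at crop (400,275). Next is the copper blank.

{"fn": "carry_out", "kwargs": {
  "commands": [
    [0, -0.03, -0.04, 0, 0, 0],
    [0, -0.02, -0.05, 0, 0, 0],
    [0, 0, -0.055, 0, 0, 0],
    [0, 0, -0.055, 0, 0, 0],
    [0, 0.01, -0.055, 0, 0, 0],
    [0, 0.02, -0.055, 0, 0, 0],
    [0, 0.025, -0.055, 0, 0, 0],
    [0, 0.025, -0.055, 0, 0, 0]
  ]
}}

```text
t: 20.32
ee_pos: [503.6, 104.6, 256.9]
orientation: [1.173, 1.219, -1.174]
ft_force: [0.6, -0.3, -0.1]
width: 30.6
```

```bash
python3 - <<'E'
from h import *
go((538.5,223,120),.02)
E
```

```text
t 20.32 pos [503.6 104.6 256.9] phi 0.046 w 30.6 F [ 0.6 -0.3 -0.1] q6 0.15
  shift m [ 0.1362  0.0393 -0.1178] turn deg [ 1.5  0.5 -0.4] rows>= 2.9486252910364 0.14836002810306068
```

{"fn": "carry_out", "kwargs": {
  "commands": [
    [0, 0.013, -0.039, 1.5, 0.5, -0.4],
    [0.02, 0.013, -0.039, 0, 0, 0],
    [0.05, 0.01, -0.03, 0, 0, 0],
    [0.05, 0, -0.005, 0, 0, 0],
    [0.03, 0, 0, 0, 0, 0],
    [0, 0, 0, 0, 0, 0]
  ]
}}

```text
t: 21.08
ee_pos: [535.4, 227.3, 101.8]
orientation: [1.19, 1.223, -1.191]
ft_force: [-0.2, -0.1, 0.0]
width: 30.8
```

```bash
python3 - <<'E'
from h import *
go((538.5,223,28.5),.02)
im=grab('wrist','w9'); im['fish']=1
print(blob(im,(220,100,420,260),*COP,34))
E
```

```text
t 21.07 pos [535.4 227.3 101.8] phi 0.026 w 30.8 F [-0.2 -0.1  0. ] q6 0.35
  shift m [0.0733 0.0031 0.0044] turn deg [ 0.3 -0.   0.1] rows>= 1.1760990408812222 0.03043949319778978
{'n': 1122, 'px': array([323.4, 204.3]), 'c': array([538.8, 230.4,  34. ]), 'LW': array([13.6, 50.7]), 'th': 1.559, 'ends': [array([539.1, 255.7,  34. ]), array([538.5, 205. ,  34. ])]}
```

{"fn": "carry_out", "kwargs": {
  "commands": [
    [0.02, 0.003, 0.004, 0, 0, 0],
    [0.02, 0, 0, 0, 0, 0],
    [0.02, 0, 0, 0, 0, 0],
    [0.006, 0, 0, 0, 0, 0],
    [0, 0, 0, 0, 0, 0]
  ]
}}

```text
t: 21.75
ee_pos: [544.1, 223.1, 39.2]
orientation: [1.2, 1.216, -1.182]
ft_force: [-0.2, 0.4, 0.3]
width: 30.5
```

```bash
python3 - <<'E'
from h import *
go((538.7,223.5,28),.02)
E
```

```text
t 21.75 pos [544.1 223.1  39.2] phi 0.023 w 30.5 F [-0.2  0.4  0.3] q6 0.34
  shift m [ 0.0111 -0.0055 -0.0005] turn deg [ 0.2 -0.3 -0.6] rows>= 0.19849261645977287 0.062462551649573546
```

{"fn": "carry_out", "kwargs": {
  "commands": [
    [0.005, -0.006, 0, 0, 0, -0.5],
    [0.006, 0, 0, 0, 0, 0],
    [0, 0, 0, 0, 0, 0]
  ]
}}

```text
t: 22.12
ee_pos: [538.8, 223.3, 29.1]
orientation: [1.198, 1.222, -1.187]
ft_force: [-0.3, 0.1, 0.2]
width: 30.7
```

```bash
python3 - <<'E'
from h import *
go((538.7,223.5,28),.02)
E
```

```text
t 22.12 pos [538.8 223.3  29.1] phi 0.023 w 30.7 F [-0.3  0.1  0.2] q6 0.34
  shift m [ 0.0011 -0.0001 -0.0002] turn deg [ 0.2 -0.3 -0.2] rows>= 0.018437429966702654 0.04001537366745964
```

{"fn": "carry_out", "kwargs": {
  "commands": [
    [0.001, 0, 0, 0, 0, 0],
    [0, 0, 0, 0, 0, 0],
    [0, 0, 0, 0, 0, 0],
    [0, 0, 0, 0, 0, 0]
  ],
  "grip": 1
}}

```text
t: 22.62
ee_pos: [539.0, 223.4, 28.3]
orientation: [1.198, 1.222, -1.186]
ft_force: [0.1, -0.0, 0.1]
width: 13.4
```

{"fn": "carry_out", "kwargs": {
  "commands": [
    [-0.004, 0, -0.0003, 0, -1.8, 0],
    [-0.004, 0, -0.0003, 0, -1.8, 0],
    [-0.004, 0, -0.0003, 0, -1.8, 0],
    [-0.004, 0, -0.0003, 0, -1.8, 0],
    [0, 0, 0, 0, 0, 0]
  ]
}}

```text
t: 23.25
ee_pos: [538.7, 224.8, 44.6]
orientation: [1.104, 1.125, -1.245]
ft_force: [-0.2, 0.1, -0.1]
width: 13.4
```

```bash
python3 - <<'E'
from h import *
go((538.7,225,44),.02,np.radians(-7))
E
```

```text
t 23.25 pos [538.7 224.8  44.6] phi 0.023 w 13.4 F [-0.2  0.1 -0.1] q6 0.53
  shift m [ 0.0006 -0.     -0.0002] turn deg [ 0.1  0.1 -0.2] rows>= 0.009730501330763622 0.02585048702449577
```

{"fn": "carry_out", "kwargs": {
  "commands": [
    [0, 0, 0.014, 0, 0, 0],
    [0, 0, 0.016, 0, 0, 0],
    [0, 0, 0.016, 0, 0, 0],
    [0, 0, 0.016, 0, 0, 0],
    [0, 0, 0.016, 0, 0, 0],
    [0, 0, 0.014, 0, 0, 0],
    [0, 0, 0.004, 0, 0, 0],
    [0, 0, 0, 0, 0, 0]
  ]
}}

```text
t: 24.25
ee_pos: [540.2, 120.4, 56.7]
orientation: [1.105, 1.125, -1.248]
ft_force: [0.7, -0.1, -2.1]
width: 13.6
```

```bash
python3 - <<'E'
from h import *
go((538.7,110,200),.02)
im=grab('wrist','w10'); im['fish']=1
b=blob(im,(200,0,440,300),*COP,70); print(b)
E
```

```text
t 24.25 pos [540.2 120.4  56.7] phi 0.02 w 13.6 F [ 0.7 -0.1 -2.1] q6 0.38
  shift m [-0.141  -0.0014  0.0279] turn deg [-0.   7.1 -0.1] rows>= 2.299246478776294 0.6602017320436918
{'n': 7329, 'px': array([320. , 139.5]), 'c': array([539.8, 175.2,  70. ]), 'LW': array([ 12.2, 136.9]), 'th': -1.539, 'ends': [array([542. , 106.8,  70. ]), array([537.7, 243.6,  70. ])]}
```

{"fn": "carry_out", "kwargs": {
  "commands": [
    [-0.04, 0, 0.01, 0, 0, 0],
    [-0.05, 0, 0.01, 0, 3.5, 0],
    [-0.05, 0, 0, 0, 3.5, 0],
    [-0.05, 0, 0.01, 0, 0, 0],
    [0, -0.01, 0.03, 0, 0, 0],
    [0, -0.012, 0.04, 0, 0, 0],
    [0, -0.012, 0.045, 0, 0, 0],
    [0, -0.012, 0.045, 0, 0, 0]
  ]
}}

```text
t: 25.3
ee_pos: [499.1, -53.8, 254.3]
orientation: [1.188, 1.224, -1.179]
ft_force: [0.6, -0.3, -2.4]
width: 13.5
```

{"fn": "carry_out", "kwargs": {
  "commands": [
    [0, -0.01, 0.045, 0, 0, 0],
    [0, -0.01, 0.045, 0, 0, 0],
    [0, -0.005, 0.045, 0, 0, 0],
    [0, 0, 0.045, 0, 0, 0],
    [0, 0, 0.045, 0, 0, 0],
    [0, 0, 0.03, 0, 0, 0],
    [0, 0, 0.01, 0, 0, 0],
    [0, 0, 0, 0, 0, 0]
  ]
}}

```text
t: 26.3
ee_pos: [483.4, -326.1, 253.2]
orientation: [1.186, 1.224, -1.175]
ft_force: [0.2, 1.1, -2.5]
width: 13.5
```

```bash
python3 - <<'E'
from h import *
go((461.9,-328.5,110),.053)
E
```

```text
t 26.3 pos [ 483.4 -326.1  253.2] phi 0.038 w 13.5 F [ 0.2  1.1 -2.5] q6 -0.66
  shift m [ 0.1431 -0.0225  0.002 ] turn deg [-0.9 -0.2 -0.4] rows>= 2.3175351982733075 0.08909445568009441
```

{"fn": "carry_out", "kwargs": {
  "commands": [
    [0.045, -0.01, 0, -0.8, 0, -0.4],
    [0.05, -0.012, 0, 0, 0, 0],
    [0.04, 0, 0, 0, 0, 0],
    [0.02, 0, 0, 0, 0, 0],
    [0, 0, 0, 0, 0, 0]
  ]
}}

```text
t: 26.92
ee_pos: [463.4, -319.8, 95.9]
orientation: [1.168, 1.237, -1.163]
ft_force: [0.2, 0.7, -1.3]
width: 13.5
```

```bash
python3 - <<'E'
from h import *
go((461.9,-328.5,29),.053)
z=ctrl.get_obs()['ee_pos'][2]
im=grab('wrist','w11'); im['fish']=1
b=blob(im,(200,0,440,300),*COP,z+5.7); print(b)
cv2.imwrite('pics/w11c.png',cv2.resize(im['pixels'][0:300,160:480],(640,600)))
print(proj.__name__, fproj(im,[(461.9+3,-328.5-56+37,34)]))
E
```

```text
t 26.93 pos [ 463.4 -319.8   95.9] phi 0.059 w 13.5 F [ 0.2  0.7 -1.3] q6 -0.69
  shift m [ 0.0669 -0.0021  0.0088] turn deg [ 0.3 -0.2 -0.1] rows>= 1.0795167557171368 0.03609745239556795
{'n': 7178, 'px': array([319.5, 139.5]), 'c': array([ 460.6, -264.2,  101.6]), 'LW': array([ 13.8, 148.3]), 'th': -1.507, 'ends': [array([ 465.3, -338.2,  101.6]), array([ 455.9, -190.2,  101.6])]}
proj [[318.54171662 245.28170454]]
```

View pics/w11c.png

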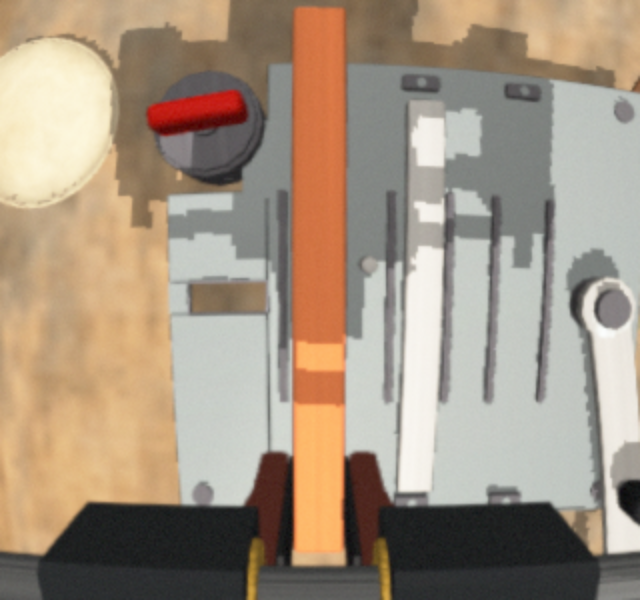

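{"fn": "carry_out", "kwargs": {
  "commands": [
    [0.015, -0.002, 0.006, 0, 0, 0],
    [0.015, -0.001, 0, 0, 0, 0],
    [0.015, -0.001, 0, 0, 0, 0],
    [0, 0, 0, 0, 0, 0]
  ]
}}

```text
t: 27.48
ee_pos: [462.0, -327.1, 51.3]
orientation: [1.168, 1.232, -1.161]
ft_force: [0.6, -0.4, -1.7]
width: 13.9
```

```bash
python3 - <<'E'
from h import *
go((461.9,-328.5,29),.053)
E
```

```text
t 27.48 pos [ 462.  -327.1   51.3] phi 0.06 w 13.9 F [ 0.6 -0.4 -1.7] q6 -0.7
  shift m [ 0.0223 -0.0004  0.0013] turn deg [ 0.4  0.1 -0.4] rows>= 0.3578639953618811 0.04974852675077357
```

{"fn": "carry_out", "kwargs": {
  "commands": [
    [0.006, -0.0006, 0.0003, 0.3, 0, -0.3],
    [0.006, -0.0006, 0, 0, 0, 0],
    [0.004, 0, 0, 0, 0, 0],
    [0, 0, 0, 0, 0, 0]
  ]
}}

```text
t: 27.98
ee_pos: [461.2, -328.0, 34.6]
orientation: [1.169, 1.232, -1.169]
ft_force: [0.5, -0.1, -1.7]
width: 13.6
```

```bash
python3 - <<'E'
from h import *
go((461.9,-328.5,28.8),.053)
E
```

```text
t 27.98 pos [ 461.2 -328.    34.6] phi 0.054 w 13.6 F [ 0.5 -0.1 -1.7] q6 -0.69
  shift m [0.0058 0.0006 0.0006] turn deg [ 0.1  0.1 -0.1] rows>= 0.09416426094212674 0.012355628836855459
```

{"fn": "carry_out", "kwargs": {
  "commands": [
    [0.003, 0.0005, 0.0004, 0, 0, 0],
    [0.003, 0, 0, 0, 0, 0],
    [0, 0, 0, 0, 0, 0]
  ]
}}

```text
t: 28.35
ee_pos: [462.2, -328.6, 28.8]
orientation: [1.169, 1.231, -1.169]
ft_force: [-0.2, -0.2, -0.2]
width: 13.5
```

{"fn": "carry_out", "kwargs": {
  "commands": [
    [0, 0, 0, 0, 0, 0],
    [0, 0, 0, 0, 0, 0],
    [0, 0, 0, 0, 0, 0],
    [-0.02, 0, 0, 0, 0, 0],
    [-0.05, 0, 0, 0, 0, 0],
    [-0.06, 0, 0, 0, 0, 0],
    [-0.06, 0, 0, 0, 0, 0],
    [-0.03, 0, 0, 0, 0, 0]
  ],
  "grip": 0.65
}}

```text
t: 29.35
ee_pos: [460.9, -327.5, 259.1]
orientation: [1.169, 1.232, -1.169]
ft_force: [-0.2, 1.2, -0.1]
width: 31.4
```

```bash
python3 - <<'E'
from h import *
im=grab('wrist','w12'); im['fish']=1
print(blob(im,(160,0,480,300),*COP,34)); 
J=np.array([498.8,-270.4]);c,s=np.cos(1.625),np.sin(1.625)
print('nest2',J+40*np.array([-s,c]))
cv2.imwrite('pics/w12c.png',cv2.resize(im['pixels'][0:270,160:480],(711,600)))
arc(0)
E
```

```text
{'n': 1231, 'px': array([319.5, 129.5]), 'c': array([ 458.9, -271.8,   34. ]), 'LW': array([ 13.5, 148.1]), 'th': -1.516, 'ends': [array([ 462.9, -345.8,   34. ]), array([ 454.8, -197.9,   34. ])]}
nest2 [ 458.85874638 -272.5670854 ]
z 262.5 w 30.8 F [ 0.8 -1.5  3.2] r 125.7 angle 0.476 t 29.4
0.36 [ 502.  -295.1] ty 41.5 tz -31.3
0.24 [ 498.9 -286.7] ty -2.6 tz -8.5
0.12 [ 496.9 -278. ] ty -1.6 tz -8.8
0.0 [ 495.9 -269.1] ty -0.5 tz -8.9
```

View pics/w12c.png

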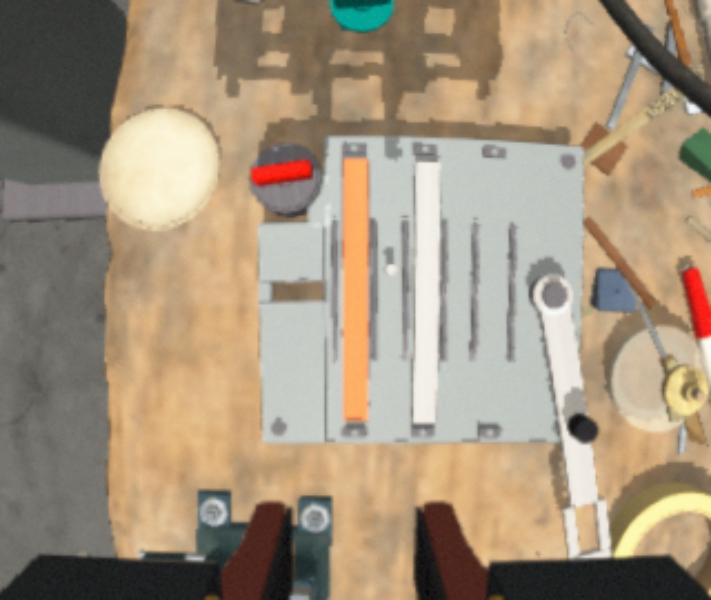

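Copper is in nest 2 and nickel in nest 1, both straight between the stops. Next I swing the bar home.

```bash
python3 - <<'E'
from h import *
im=load('w12'); im['fish']=1
C=lambda x,y:(160+x/2.222-.2,y/2.222-.2)
k=fpix2z(im,C(583,427),66); print('knob',k,'pivot',fpix2z(im,C(553,293),45),'lamp',fpix2z(im,C(687,390),74))
go((k[0],k[1],160),-.8)
E
```

```text
knob [ 588.  -336.5   66. ] pivot [ 569.2 -265.5   45. ] lamp [ 645.5 -310.    74. ]
t 29.4 pos [ 462.2 -328.5  262.5] phi 0.054 w 30.8 F [ 0.8 -1.5  3.2] q6 -0.69
  shift m [0.1032 0.1246 0.0143] turn deg [48.9  0.1 -0.4] rows>= 2.5993741486545816 4.571586095511569
```

{"fn": "carry_out", "kwargs": {
  "commands": [
    [0, 0, 0, 8.2, 0, 0],
    [0, 0, 0, 8.2, 0, 0],
    [0, 0, 0, 8.2, 0, 0],
    [0, 0, 0, 8.2, 0, 0],
    [0, 0, 0, 8.2, 0, 0],
    [0, 0, 0, 8.2, 0, 0],
    [0, 0, 0, 0, 0, 0]
  ],
  "grip": 0.5
}}

```text
t: 30.28
ee_pos: [461.7, -328.0, 273.3]
orientation: [1.794, 0.677, -1.775]
ft_force: [0.3, 0.4, 0.5]
width: 43.8
```

```bash
python3 - <<'E'
from h import *
go((588,-338.5,120),-.8)
E
```

```text
t 30.27 pos [ 461.7 -328.   273.3] phi -0.831 w 43.8 F [0.3 0.4 0.5] q6 0.19
  shift m [ 0.1552  0.0901 -0.0857] turn deg [-1.8 -0.2 -1. ] rows>= 3.182450160215622 0.19400131287858477
```

{"fn": "carry_out", "kwargs": {
  "commands": [
    [0.02, 0.023, -0.0215, -1.8, 0, -1],
    [0.02, 0.023, -0.0215, 0, 0, 0],
    [0.03, 0.023, -0.0215, 0, 0, 0],
    [0.05, 0.022, -0.0215, 0, 0, 0],
    [0.05, 0, 0, 0, 0, 0],
    [0, 0, 0, 0, 0, 0]
  ]
}}

```text
t: 31.02
ee_pos: [592.8, -334.9, 105.5]
orientation: [1.761, 0.728, -1.747]
ft_force: [0.1, 0.5, 0.5]
width: 44.0
```

```bash
python3 - <<'E'
from h import *
go((588.5,-337,50),-.8)
E
```

```text
t 31.02 pos [ 592.8 -334.9  105.5] phi -0.779 w 44.0 F [0.1 0.5 0.5] q6 0.24
  shift m [ 0.0555 -0.002   0.0047] turn deg [ 1.2 -0.3 -0.4] rows>= 0.8915697230294642 0.12202901820815824
```

{"fn": "carry_out", "kwargs": {
  "commands": [
    [0.027, -0.002, 0.0045, 1.2, 0, 0],
    [0.027, -0.001, 0.001, 0, 0, 0],
    [0, 0, 0, 0, 0, 0]
  ]
}}

```text
t: 31.4
ee_pos: [590.3, -339.2, 58.4]
orientation: [1.774, 0.708, -1.751]
ft_force: [0.9, -0.5, -0.2]
width: 43.7
```

{"fn": "carry_out", "kwargs": {
  "commands": [
    [0, 0, 0, 0, 0, 0],
    [0, 0, 0, 0, 0, 0],
    [0, 0, 0, 0, 0, 0],
    [0, 0, 0, 0, 0, 0]
  ],
  "grip": 1
}}

```text
t: 31.9
ee_pos: [591.9, -338.7, 65.2]
orientation: [1.777, 0.708, -1.747]
ft_force: [-0.7, -2.8, 8.1]
width: 7.8
```

```bash
python3 - <<'E'
from h import *
arc(-0.04)
E
```

```text
z 65.2 w 7.8 F [-0.7 -2.8  8.1] r 76.4 angle 1.799 t 31.9
1.66 [ 581.1 -339.6] ty -6.9 tz 8.3
1.52 [ 570.5 -340.3] ty -6.9 tz 8.0
1.37 [ 560.  -339.5] ty -8.0 tz 7.0
1.23 [ 549.6 -337.2] ty -8.9 tz 5.8
1.09 [ 539.7 -333.5] ty -9.6 tz 4.5
0.95 [ 530.4 -328.5] ty -10.1 tz 3.1
0.81 [ 521.9 -322.1] ty -10.5 tz 1.6
0.67 [ 514.3 -314.7] ty -10.6 tz 0.1
0.53 [ 507.9 -306.2] ty -10.5 tz -1.4
0.38 [ 502.8 -296.9] ty -10.2 tz -2.8
0.24 [ 499. -287.] ty -9.7 tz -4.2
0.1 [ 496.7 -276.7] ty -9.0 tz -5.6
-0.04 [ 495.8 -266.1] ty -8.1 tz -6.8
```

{"fn": "carry_out", "kwargs": {
  "commands": [
    [0, 0, 0, 0, 0, 0],
    [0, 0, 0, 0, 0, 0],
    [0, 0, 0, 0, 0, 0],
    [0, 0, 0, 0, 0, 0]
  ],
  "grip": 0.55
}}

```text
t: 32.4
ee_pos: [592.8, -339.3, 66.8]
orientation: [1.777, 0.706, -1.745]
ft_force: [-0.0, -0.0, 0.1]
width: 39.2
```

```bash
python3 - <<'E'
from h import *
go((588.5,-337,50),-.8)
E
```

```text
t 32.4 pos [ 592.8 -339.3   66.8] phi -0.794 w 39.2 F [-0.  -0.   0.1] q6 0.25
  shift m [ 0.0166 -0.005   0.0016] turn deg [ 0.3 -0.6 -1.2] rows>= 0.27930408777458776 0.12672860171683792
```

{"fn": "carry_out", "kwargs": {
  "commands": [
    [0.008, -0.003, 0.001, 0, 0, -1],
    [0.008, -0.002, 0.001, 0, 0, 0],
    [0.003, 0, 0, 0, 0, 0],
    [0, 0, 0, 0, 0, 0]
  ]
}}

```text
t: 32.9
ee_pos: [587.0, -336.7, 45.2]
orientation: [1.775, 0.726, -1.759]
ft_force: [0.3, -0.5, -0.3]
width: 39.6
```

```bash
python3 - <<'E'
from h import *
go((588.5,-337,50),-.8)
E
```

```text
t 32.9 pos [ 587.  -336.7   45.2] phi -0.794 w 39.6 F [ 0.3 -0.5 -0.3] q6 0.24
  shift m [-0.0048  0.0012 -0.0009] turn deg [ 0.3 -0.5  0. ] rows>= 0.08097563174937104 0.05886223280281064
```

{"fn": "carry_out", "kwargs": {
  "commands": [
    [-0.005, 0.001, -0.001, 0, 0, 0],
    [0, 0, 0, 0, 0, 0],
    [0, 0, 0, 0, 0, 0],
    [0, 0, 0, 0, 0, 0],
    [0, 0, 0, 0, 0, 0]
  ],
  "grip": 1
}}

```text
t: 33.52
ee_pos: [590.2, -339.1, 51.1]
orientation: [1.775, 0.72, -1.755]
ft_force: [0.6, -0.2, -1.7]
width: 13.3
```

```bash
python3 - <<'E'
from h import *
arc(-0.04)
E
```

```text
z 51.1 w 13.3 F [ 0.6 -0.2 -1.7] r 76.3 angle 1.777 t 33.525
1.64 [ 579.6 -339.8] ty -6.9 tz 8.1
1.5 [ 569.1 -340.3] ty -7.0 tz 7.8
1.36 [ 558.7 -339.3] ty -8.0 tz 6.8
1.22 [ 548.5 -336.9] ty -8.9 tz 5.6
1.08 [ 538.8 -333.1] ty -9.6 tz 4.3
0.94 [ 529.6 -328. ] ty -10.1 tz 2.9
0.8 [ 521.3 -321.6] ty -10.4 tz 1.5
0.66 [ 513.9 -314.2] ty -10.5 tz 0.0
0.52 [ 507.7 -305.8] ty -10.4 tz -1.4
0.38 [ 502.6 -296.6] ty -10.1 tz -2.9
0.24 [ 498.9 -286.8] ty -9.6 tz -4.2
0.1 [ 496.7 -276.6] ty -8.9 tz -5.5
-0.04 [ 495.8 -266.1] ty -8.0 tz -6.7
```

{"fn": "carry_out", "kwargs": {
  "commands": [
    [0, -0.0069, 0.0081, 0, 0, 0],
    [0, -0.007, 0.0078, 0, 0, 0],
    [0, -0.008, 0.0068, 0, 0, 0],
    [0, -0.0089, 0.0056, 0, 0, 0],
    [0, -0.0096, 0.0043, 0, 0, 0],
    [0, -0.0101, 0.0029, 0, 0, 0],
    [0, -0.0104, 0.0015, 0, 0, 0],
    [0, -0.0105, 0, 0, 0, 0]
  ]
}}

```text
t: 34.52
ee_pos: [517.5, -327.7, 51.0]
orientation: [1.777, 0.686, -1.738]
ft_force: [-0.0, -6.8, -2.7]
width: 13.8
```

```bash
python3 - <<'E'
from h import *
arc(-0.04)
E
```

```text
z 51.0 w 13.8 F [-0.  -6.8 -2.7] r 82.1 angle 0.813 t 34.525
0.67 [ 514.5 -314.9] ty -11.3 tz -6.8
0.53 [ 508.1 -306.4] ty -10.6 tz -1.3
0.39 [ 502.9 -297.1] ty -10.3 tz -2.8
0.24 [ 499.  -287.1] ty -9.8 tz -4.2
0.1 [ 496.7 -276.8] ty -9.1 tz -5.6
-0.04 [ 495.8 -266.1] ty -8.2 tz -6.8
```

{"fn": "carry_out", "kwargs": {
  "commands": [
    [0, -0.0105, -0.005, 0, 0, 0],
    [0, -0.0106, -0.0025, 0, 0, 0],
    [0, -0.0103, -0.003, 0, 0, 0],
    [0, -0.0098, -0.0042, 0, 0, 0],
    [0, -0.009, -0.0056, 0, 0, 0]
  ]
}}

```text
t: 35.15
ee_pos: [492.2, -282.1, 50.9]
orientation: [1.772, 0.679, -1.741]
ft_force: [1.5, -2.9, -1.5]
width: 13.9
```

```bash
python3 - <<'E'
from h import *
arc(-0.04)
E
```

```text
z 50.9 w 13.9 F [ 1.5 -2.9 -1.5] r 80.4 angle 0.16 t 35.15
0.06 [ 496.3 -273.6] ty -3.3 tz -8.8
-0.04 [ 495.8 -266.1] ty -5.7 tz -4.9
```

{"fn": "carry_out", "kwargs": {
  "commands": [
    [0, -0.0045, -0.006, 0, 0, 0],
    [0, -0.005, -0.005, 0, 0, 0],
    [0, -0.003, -0.003, 0, 0, 0],
    [0, -0.001, -0.001, 0, 0, 0]
  ]
}}

```text
t: 35.65
ee_pos: [493.8, -271.7, 51.3]
orientation: [1.758, 0.666, -1.734]
ft_force: [-2.1, -7.3, -2.6]
width: 13.7
```

```bash
python3 - <<'E'
from h import *
arc(-0.04)
E
```

```text
z 51.3 w 13.7 F [-2.1 -7.3 -2.6] r 77.3 angle 0.032 t 35.65
-0.04 [ 495.8 -266.1] ty -2.6 tz -5.4
```

{"fn": "carry_out", "kwargs": {
  "commands": [
    [0, -0.004, -0.0036, 0, 0, 0],
    [0, -0.004, -0.0036, 0, 0, 0],
    [0, -0.004, -0.0036, 0, 0, 0]
  ]
}}

```text
t: 36.02
ee_pos: [494.6, -270.7, 51.5]
orientation: [1.742, 0.648, -1.724]
ft_force: [-8.1, -38.1, -10.5]
width: 13.7
```

```bash
python3 - <<'E'
from h import *
arc(-0.04)
E
```

```text
z 51.5 w 13.7 F [ -8.1 -38.1 -10.5] r 76.4 angle 0.019 t 36.025
-0.04 [ 495.8 -266.1] ty -2.3 tz -4.1
```

{"fn": "carry_out", "kwargs": {
  "commands": [
    [0, 0, 0, 0, 0, 0],
    [0, 0, 0, 0, 0, 0],
    [0, 0, 0, 0, 0, 0]
  ]
}}

```text
t: 36.4
ee_pos: [494.5, -271.2, 51.4]
orientation: [1.741, 0.647, -1.724]
ft_force: [-1.3, -6.7, -2.4]
width: 14.0
```

{"fn": "carry_out", "kwargs": {
  "commands": [
    [0, 0, 0, 0, 0, 0],
    [0, 0, 0, 0, 0, 0],
    [-0.01, 0, 0, 0, 0, 0],
    [-0.03, 0, 0, 0, 0, 0],
    [-0.05, 0, 0, 0, 0, 0],
    [-0.06, 0, 0, 0, 0, 0],
    [-0.06, 0, 0, 0, 0, 0],
    [0, 0, 0, 0, 0, 0]
  ],
  "grip": 0.6
}}

```text
t: 37.4
ee_pos: [486.6, -253.0, 270.2]
orientation: [1.741, 0.652, -1.721]
ft_force: [-0.1, -0.8, -1.0]
width: 35.2
```

```bash
python3 - <<'E'
from h import *
go((418,-210,260),-1.57)
im=grab('wrist','w13'); im['fish']=1
cv2.imwrite('pics/w13c.png',cv2.resize(im['pixels'][0:270,120:475],(789,600)))
E
```

```text
t 37.4 pos [ 486.6 -253.   270.2] phi -0.778 w 35.2 F [-0.1 -0.8 -1. ] q6 0.32
  shift m [ 0.0047 -0.0796  0.0174] turn deg [45.3 -0.6 -4.5] rows>= 1.3054089364657973 4.254606245471661
```

View pics/w13c.png

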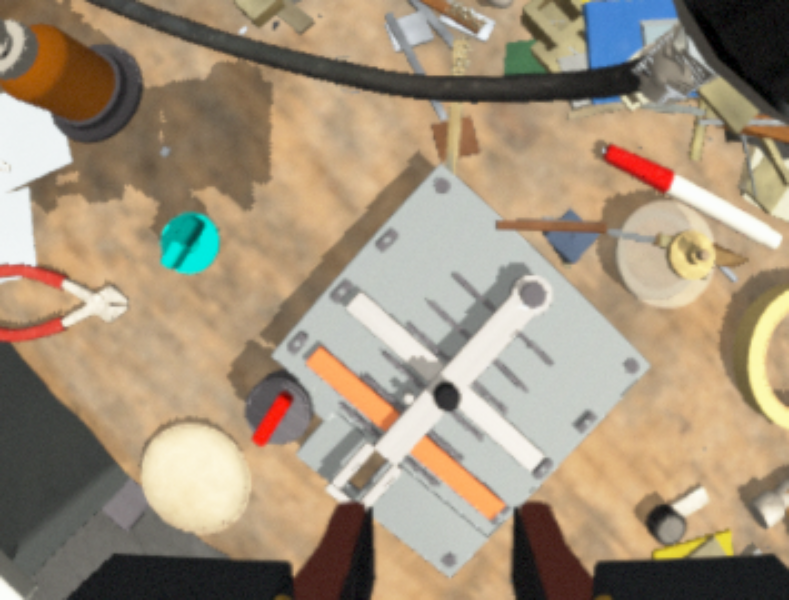

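The bar is across the blanks. Its slot, at crop (366,473), shows the brown gap through the plate. The red toggle is at crop (275,418).

```bash
python3 - <<'E'
from h import *
im=load('w13'); im['fish']=1
k=600/270
C=lambda x,y:(120+x/k-.2,y/k-.2)
p=fpix2z(im,C(533,293),45);q=fpix2z(im,C(366,473),42); kn=fpix2z(im,C(447,396),66)
for b in(q,kn): print('bar angle',np.arctan2(*(b-p)[[1,0]])%(2*np.pi)-1.625-np.pi/2,b)
print(p,'cup',fpix2z(im,C(279,410),36))
b=blob(im,(225,170,255,205),*RED,58); print(b)
print(np.pi+b['th'])
x,y=cv2.fisheye.__name__,0
go((419,-210.5,60),-1.57)
E
```

```text
bar angle -0.003896505175874143 [ 427.8 -273.2   42. ]
bar angle -0.0059837084679221775 [ 496.2 -269.6   66. ]
[ 570.8 -266.    45. ] cup [ 418.4 -210.5   36. ]
{'n': 174, 'px': array([242. , 188.1]), 'c': array([ 417.7, -209.8,   58. ]), 'LW': array([ 8.6, 34.3]), 'th': 0.176, 'ends': [array([ 434.6, -206.8,   58. ]), array([ 400.8, -212.8,   58. ])]}
3.3175926535897933
t 37.45 pos [ 485.2 -252.4  267.7] phi -0.778 w 34.9 F [0.1 0.1 0.1] q6 0.32
  shift m [ 0.2021 -0.0911  0.0124] turn deg [45.3 -0.5 -4.3] rows>= 3.5517912965166447 4.253251641177654
```

{"fn": "carry_out", "kwargs": {
  "commands": [
    [0, 0, 0, 8.8, 0, -1.1],
    [0, 0, 0, 8.8, 0, -1.1],
    [0, 0, 0, 8.8, 0, -1.1],
    [0, 0, 0, 8.8, 0, -1],
    [0, 0, 0, 0, 0, 0]
  ],
  "grip": 0.6
}}

```text
t: 38.08
ee_pos: [480.9, -249.2, 261.0]
orientation: [2.132, 0.183, -2.153]
ft_force: [0.2, -0.6, -0.7]
width: 35.0
```

```bash
python3 - <<'E'
from h import *
go((417.6,-209.8,110),-1.395)
E
```

```text
t 38.08 pos [ 480.9 -249.2  261. ] phi -1.411 w 35.0 F [ 0.2 -0.6 -0.7] q6 0.91
  shift m [ 0.152  -0.0473  0.0548] turn deg [-0.9  0.5  0.6] rows>= 2.6935559899407058 0.11276140600123534
```

{"fn": "carry_out", "kwargs": {
  "commands": [
    [0.02, -0.015, 0.018, -0.9, 0.5, 0.6],
    [0.04, -0.016, 0.018, 0, 0, 0],
    [0.05, -0.016, 0.018, 0, 0, 0],
    [0.04, 0, 0, 0, 0, 0],
    [0, 0, 0, 0, 0, 0]
  ]
}}

```text
t: 38.7
ee_pos: [414.9, -209.3, 105.0]
orientation: [2.116, 0.209, -2.124]
ft_force: [-0.3, 0.0, 0.6]
width: 35.2
```

```bash
python3 - <<'E'
from h import *
go((417.6,-209.8,46),-1.395)
im=grab('wrist','w14'); im['fish']=1
b=blob(im,(220,100,420,300),*RED,61); print(b)
E
```

```text
t 38.7 pos [ 414.9 -209.3  105. ] phi -1.376 w 35.2 F [-0.3  0.   0.6] q6 0.88
  shift m [ 0.059   0.0012 -0.0027] turn deg [1.1 0.2 0.1] rows>= 0.9455839170144621 0.10580276958177989
{'n': 520, 'px': array([319.5, 213.5]), 'c': array([ 419.2, -209.8,   61. ]), 'LW': array([ 7.6, 32.9]), 'th': -2.943, 'ends': [array([ 403., -213.,   61.]), array([ 435.4, -206.6,   61. ])]}
```

{"fn": "carry_out", "kwargs": {
  "commands": [
    [0.02, 0.001, -0.0025, 0, 0, 0],
    [0.02, 0, 0, 0, 0, 0],
    [0.014, 0, 0, 0, 0, 0],
    [0, 0, 0, 0, 0, 0]
  ]
}}

```text
t: 39.25
ee_pos: [423.7, -212.9, 56.7]
orientation: [2.121, 0.206, -2.107]
ft_force: [0.2, -0.3, 0.4]
width: 35.0
```

```bash
python3 - <<'E'
from h import *
go((418.3,-209.8,45.5),-1.376)
E
```

```text
t 39.25 pos [ 423.7 -212.9   56.7] phi -1.371 w 35.0 F [ 0.2 -0.3  0.4] q6 0.88
  shift m [ 0.0111 -0.0042  0.0048] turn deg [ 0.3 -0.3 -0.3] rows>= 0.20479723273711783 0.05388622827679842
```

{"fn": "carry_out", "kwargs": {
  "commands": [
    [0.004, -0.0042, 0.0048, 0, -0.3, -0.3],
    [0.005, 0, 0, 0, 0, 0],
    [0, 0, 0, 0, 0, 0]
  ]
}}

```text
t: 39.62
ee_pos: [419.0, -210.1, 48.9]
orientation: [2.118, 0.211, -2.112]
ft_force: [-0.5, 0.9, 0.5]
width: 35.0
```

```bash
python3 - <<'E'
from h import *
go((418.3,-209.8,45.5),-1.376)
E
```

```text
t 39.62 pos [ 419.  -210.1   48.9] phi -1.37 w 35.0 F [-0.5  0.9  0.5] q6 0.88
  shift m [ 0.0034 -0.0005  0.0006] turn deg [ 0.3 -0.2 -0.1] rows>= 0.05537838947831067 0.03661363075877643
```

{"fn": "carry_out", "kwargs": {
  "commands": [
    [0.0025, -0.0003, 0.0005, 0, 0, 0],
    [0, 0, 0, 0, 0, 0],
    [0, 0, 0, 0, 0, 0],
    [0, 0, 0, 0, 0, 0],
    [0, 0, 0, 0, 0, 0]
  ],
  "grip": 1
}}

```text
t: 40.25
ee_pos: [418.6, -210.0, 46.5]
orientation: [2.118, 0.21, -2.111]
ft_force: [-0.4, 0.1, -0.6]
width: 9.0
```

{"fn": "carry_out", "kwargs": {
  "commands": [
    [-0.01, 0, 0, 0, 0, 0],
    [-0.015, 0, 0, 0, 0, 0],
    [-0.02, 0, 0, 0, 0, 0],
    [-0.02, 0, 0, 0, 0, 0],
    [0, 0, 0, 0, 0, 0]
  ]
}}

```text
t: 40.88
ee_pos: [418.8, -210.2, 116.8]
orientation: [2.12, 0.209, -2.109]
ft_force: [0.4, 0.2, -0.4]
width: 9.1
```

```bash
python3 - <<'E'
from h import *
go((427,-274.3,110),-1.517)
im=grab('wrist','w15'); im['fish']=1
z=ctrl.get_obs()['ee_pos'][2]
b=blob(im,(220,100,420,330),*RED,z+12); print(b)
cv2.imwrite('pics/w15c.png',cv2.resize(im['pixels'][60:300,200:440],(600,600)))
E
```

```text
t 40.88 pos [ 418.8 -210.2  116.8] phi -1.37 w 9.1 F [ 0.4  0.2 -0.4] q6 0.88
  shift m [0.007  0.0644 0.0048] turn deg [ 8.4 -0.3 -0.2] rows>= 1.0401116454591919 0.7870330315585277
{'n': 984, 'px': array([318.5, 250.5]), 'c': array([ 419.2, -210.9,  128. ]), 'LW': array([ 8.7, 35.7]), 'th': -2.933, 'ends': [array([ 401.8, -214.6,  128. ]), array([ 436.7, -207.2,  128. ])]}
```

View pics/w15c.png

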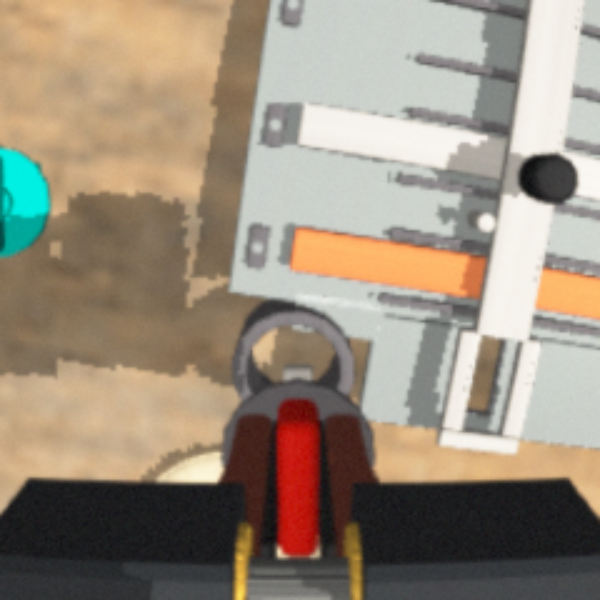

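Views used: 14. The toggle is gripped at its middle and upright. Moving it over the slot.

{"fn": "carry_out", "kwargs": {
  "commands": [
    [0, 0.02, 0.001, 2.8, 0, 0],
    [0, 0.022, 0.001, 2.8, 0, 0],
    [0, 0.018, 0, 2.8, 0, 0],
    [0, 0, 0, 0, 0, 0],
    [0, 0, 0, 0, 0, 0]
  ]
}}

```text
t: 41.55
ee_pos: [424.7, -274.5, 114.0]
orientation: [2.202, 0.045, -2.199]
ft_force: [-0.5, -0.2, -0.2]
width: 8.7
```

```bash
python3 - <<'E'
from h import *
go((427,-274.3,92),-1.517)
E
```

```text
t 41.55 pos [ 424.7 -274.5  114. ] phi -1.529 w 8.7 F [-0.5 -0.2 -0.2] q6 0.93
  shift m [ 0.022  -0.0001 -0.0023] turn deg [-0.7 -0.1 -0. ] rows>= 0.3542693882175918 0.06666658846018457
```

{"fn": "carry_out", "kwargs": {
  "commands": [
    [0.01, 0, -0.0023, -0.7, 0, 0],
    [0.01, 0, -0.0005, 0, 0, 0],
    [0, 0, 0, 0, 0, 0]
  ]
}}

```text
t: 41.92
ee_pos: [427.1, -273.0, 92.1]
orientation: [2.193, 0.062, -2.193]
ft_force: [-0.2, 0.2, -0.8]
width: 8.7
```

```bash
python3 - <<'E'
from h import *
im=load('w15'); im['fish']=1
C=lambda x,y:(200+x/2.5-.2,60+y/2.5-.2)
for p in((481,375),(490,337),(473,411)): print('slot',p,fpix2z(im,C(*p),26))
for p in((490,387),): print('barslot',p,fpix2z(im,C(*p),42))
im=grab('wrist','w16'); im['fish']=1
z=ctrl.get_obs()['ee_pos'][2]
b=blob(im,(220,100,420,330),*RED,z+12); print(b['c'],b['th'])
go((427,-274.3,92),-1.517)
cv2.imwrite('pics/w16c.png',cv2.resize(im['pixels'][100:300,240:400],(480,600)))
E
```

```text
slot (481, 375) [ 425.5 -275.2   26. ]
slot (490, 337) [ 439.3 -274.8   26. ]
slot (473, 411) [ 412.2 -275.8   26. ]
barslot (490, 387) [ 425.9 -274.3   42. ]
[ 427.8 -273.8  104.4] -3.075
t 41.98 pos [ 427.3 -273.2   92.4] phi -1.515 w 8.6 F [ 0.9 -0.5 -1.3] q6 0.92
  shift m [0.0004 0.0011 0.0003] turn deg [ 0.1 -0.   0. ] rows>= 0.01999631189526372 0.012489646321866742
```

View pics/w16c.png

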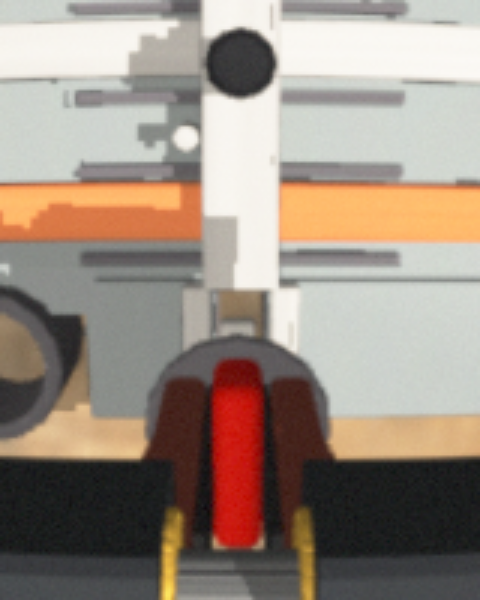

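The foot sits about 1.3 mm off the slot's centre line at crop (238,328). A shift along +tool y corrects it. Then lower.

{"fn": "carry_out", "kwargs": {
  "commands": [
    [0.003, 0.0012, 0.0005, 0, 0, 0],
    [0.006, 0, 0, 0, 0, 0],
    [0.006, 0, 0, 0, 0, 0],
    [0, 0, 0, 0, 0, 0]
  ]
}}

```text
t: 42.48
ee_pos: [427.1, -274.4, 76.7]
orientation: [2.194, 0.062, -2.191]
ft_force: [0.0, -1.0, 0.1]
width: 8.9
```

```bash
python3 - <<'E'
from h import *
go((426.8,-274.4,53),-1.517)
E
```

```text
t 42.48 pos [ 427.1 -274.4   76.7] phi -1.514 w 8.9 F [ 0.  -1.   0.1] q6 0.92
  shift m [ 0.0237 -0.      0.0003] turn deg [ 0.2 -0.1 -0. ] rows>= 0.37929362172047054 0.015298925285720792
```

{"fn": "carry_out", "kwargs": {
  "commands": [
    [0.005, 0, 0.0003, 0, 0, 0],
    [0.005, 0, 0, 0, 0, 0],
    [0.005, 0, 0, 0, 0, 0],
    [0, 0, 0, 0, 0, 0]
  ]
}}

```text
t: 42.98
ee_pos: [426.8, -274.5, 60.6]
orientation: [2.194, 0.061, -2.192]
ft_force: [-0.1, -0.5, -0.2]
width: 8.9
```

```bash
python3 - <<'E'
from h import *
go((426.8,-274.4,53),-1.517)
E
```

```text
t 42.98 pos [ 426.8 -274.5   60.6] phi -1.514 w 8.9 F [-0.1 -0.5 -0.2] q6 0.92
  shift m [ 0.0076 -0.0001 -0.    ] turn deg [ 0.1 -0.1 -0. ] rows>= 0.12186598107516478 0.014692635746152979
```

Foot bottom is near 18 mm, inside the plate slot, with no force. Lower onto the flange.

{"fn": "carry_out", "kwargs": {
  "commands": [
    [0.004, 0, 0, 0, 0, 0],
    [0.003, 0, 0, 0, 0, 0],
    [0.0015, 0, 0, 0, 0, 0],
    [0, 0, 0, 0, 0, 0]
  ]
}}

```text
t: 43.48
ee_pos: [427.0, -274.9, 52.6]
orientation: [2.194, 0.061, -2.191]
ft_force: [-0.6, 0.2, 2.2]
width: 8.9
```

```bash
python3 - <<'E'
from h import *
go((426.8,-274.4,53),-1.517)
E
```

```text
t 43.48 pos [ 427.  -274.9   52.6] phi -1.514 w 8.9 F [-0.6  0.2  2.2] q6 0.92
  shift m [-0.0004 -0.0005  0.0002] turn deg [ 0.2 -0.1 -0.1] rows>= 0.010669365566193837 0.018008140010851374
```

{"fn": "carry_out", "kwargs": {
  "commands": [
    [0, 0, 0, -9, 0, 0],
    [0, 0, 0, -9, 0, 0],
    [0, 0, 0, -9, 0, 0],
    [0, 0, 0, -9, 0, 0],
    [0, 0, 0, -9, 0, 0],
    [0, 0, 0, 0, 0, 0]
  ]
}}

```text
t: 44.22
ee_pos: [426.7, -274.6, 52.7]
orientation: [1.708, 0.787, -1.706]
ft_force: [-1.0, 0.6, -0.7]
width: 8.8
```

```bash
python3 - <<'E'
from h import *
go((427,-274.7,52.6),.054); print(ctrl.get_obs()['moment'])
E
```

```text
t 44.23 pos [ 426.7 -274.6   52.7] phi -0.706 w 8.8 F [-1.   0.6 -0.7] q6 0.11
  shift m [ 0.0001  0.0003 -0.0001] turn deg [-43.5   0.   -0.1] rows>= 0.00492257895287386 4.067066492799849
[0.01904775 0.16587254 0.02162123]
```

{"fn": "carry_out", "kwargs": {
  "commands": [
    [0, 0, 0, -9, 0, 0],
    [0, 0, 0, -9, 0, 0],
    [0, 0, 0, -9, 0, 0],
    [0, 0, 0, -9, 0, 0],
    [0, 0, 0, -7.5, 0, 0],
    [0, 0, 0, 0, 0, 0]
  ]
}}

```text
t: 44.98
ee_pos: [426.5, -274.1, 52.7]
orientation: [1.17, 1.234, -1.169]
ft_force: [-0.5, 0.6, 0.4]
width: 9.0
```

```bash
python3 - <<'E'
from h import *
go((427,-274.7,52.6),.054); print(ctrl.get_obs()['moment'])
E
```

```text
t 44.98 pos [ 426.5 -274.1   52.7] phi 0.054 w 9.0 F [-0.5  0.6  0.4] q6 -0.65
  shift m [0.0001 0.0005 0.0006] turn deg [ 0. -0. -0.] rows>= 0.01206326005745882 0.0039247559362127395
[ 0.00457716  0.08560571 -0.002027  ]
```

{"fn": "carry_out", "kwargs": {
  "commands": [
    [0, 0, 0, 0, 0, 0],
    [0, 0, 0, 0, 0, 0],
    [0, 0, 0, 0, 0, 0],
    [-0.02, 0, 0, 0, 0, 0],
    [-0.04, 0, 0, 0, 0, 0],
    [-0.06, 0, 0, 0, 0, 0],
    [-0.06, 0, 0, 0, 0, 0],
    [-0.02, 0, 0, 0, 0, 0]
  ],
  "grip": 0.6
}}

```text
t: 45.98
ee_pos: [425.7, -273.8, 256.9]
orientation: [1.179, 1.232, -1.179]
ft_force: [-0.1, 0.7, 0.2]
width: 35.2
```

```bash
python3 - <<'E'
from h import *
im=grab('wrist','w17'); im['fish']=1
print('wing',blob(im,(220,80,420,320),*RED,67))
print('cop',blob(im,(220,60,420,320),*COP,34))
go((476,22,220),0)
cv2.imwrite('pics/w17c.png',cv2.resize(im['pixels'][0:270,160:480],(711,600)))
for n,f in(('top0',(303,209)),): pass
w=load('w13'); w['fish']=1; k=600/270
print('mister',fpix2z(w,(120+5/k,45/k),155))
t=grab('top','t17'); s=grab('scene','s17')
cv2.imwrite('pics/m.png',np.hstack([cv2.resize(t['pixels'][190:230,283:323],(400,400),interpolation=0),cv2.resize(s['pixels'][180:250,265:335],(400,400),interpolation=0)]))
E
```

```text
wing {'n': 326, 'px': array([392.3, 294. ]), 'c': array([ 530.7, -426.6,   67. ]), 'LW': array([18.4, 82.7]), 'th': -1.388, 'ends': [array([ 538.2, -467.3,   67. ]), array([ 523.2, -386. ,   67. ])]}
cop {'n': 553, 'px': array([346.5, 143.5]), 'c': array([ 457.7, -232.9,   34. ]), 'LW': array([13.6, 61.5]), 'th': 1.621, 'ends': [array([ 456.2, -202.2,   34. ]), array([ 459.3, -263.6,   34. ])]}
t 46.02 pos [ 426.2 -274.2  258.1] phi 0.041 w 35.3 F [ 0.8 -1.1  2. ] q6 -0.64
  shift m [ 0.0385  0.062  -0.2938] turn deg [ 2.4 -0.1  0.1] rows>= 4.843990981364888 0.22213972510307492
mister [482.    1.9 155. ]
```

View pics/w17c.png

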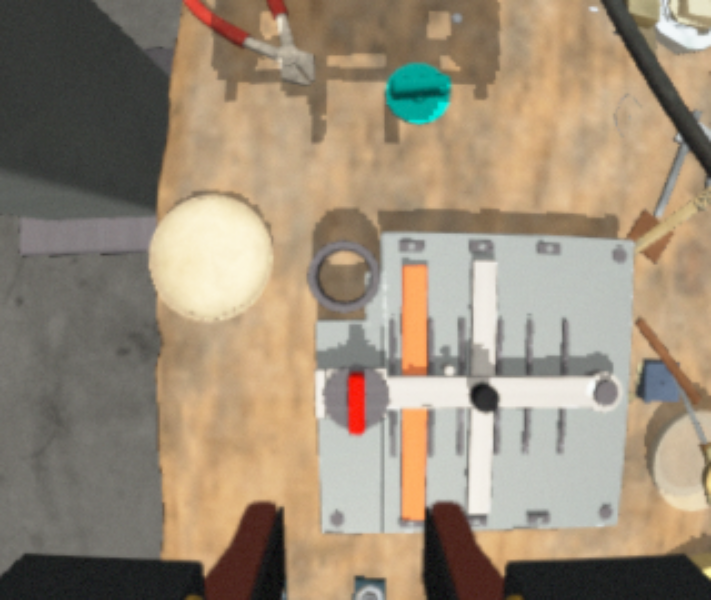

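Locked: the flange is on the bar and the wing crosswise at crop (357,403). That was view 16, so the rest is numeric. Next I locate the cap from overhead.

{"fn": "carry_out", "kwargs": {
  "commands": [
    [0, 0.01, -0.045, 2, 0, 0],
    [0, 0.01, -0.045, 0, 0, 0],
    [0, 0.01, -0.045, 0, 0, 0],
    [0, 0.01, -0.045, 0, 0, 0],
    [0, 0.01, -0.045, 0, 0, 0],
    [0, 0, 0, 0, 0, 0]
  ],
  "grip": 1
}}

```text
t: 46.88
ee_pos: [467.7, -40.4, 243.0]
orientation: [1.205, 1.232, -1.221]
ft_force: [-0.2, -1.7, -0.6]
width: 0.4
```

```bash
python3 - <<'E'
from h import *
im=grab('wrist','w18'); im['fish']=1
go((475,22,200),0)
u,v=fproj(im,[(475.5,22,155)])[0]; print(u,v)
x0,y0=int(u)-45,max(0,int(v)-45)
h=cv2.cvtColor(im['pixels'],cv2.COLOR_BGR2HSV); m=cv2.inRange(h,(0,0,185),(180,45,255))
n,l,s,c=cv2.connectedComponentsWithStats(m[y0:y0+90,x0:x0+90])
for k in range(1,n):
    if s[k,4]>40: print(s[k],(c[k]+[x0,y0]).round(1),fpix2z(im,c[k]+[x0,y0],155))
g=cv2.medianBlur(cv2.cvtColor(im['pixels'],cv2.COLOR_BGR2GRAY),3)[y0:y0+90,x0:x0+90]
ci=cv2.HoughCircles(g,cv2.HOUGH_GRADIENT,1.5,15,param1=80,param2=18,minRadius=8,maxRadius=24)
if ci is not None:
    for q in ci[0][:6]: print(q.round(1),fpix2z(im,q[:2]+[x0,y0],155))
E
```

```text
t 46.92 pos [467.3 -41.5 242.9] phi -0.0 w 0.4 F [ 0.7 -0.1 -0.4] q6 -0.12
  shift m [ 0.0432  0.0086 -0.0632] turn deg [-0.  -0.5  1.3] rows>= 1.232138865348449 0.13213168884410678
330.97105394414115 127.7146075462475
[   0    0   37   57 1304] [297.6 105. ] [448.8  40.5 155. ]
[ 33  27  28  39 662] [331.3 124.8] [475.7  24.4 155. ]
[41.2 45.8 21.5] [471.7  22.  155. ]
[24.8 57.8 14.4] [458.4  12.2 155. ]
[57.8 41.2 10. ] [484.9  25.7 155. ]
```

{"fn": "carry_out", "kwargs": {
  "commands": [
    [0.01, 0.0085, -0.033, 0, -0.5, 1.3],
    [0.02, 0, -0.03, 0, 0, 0],
    [0.03, 0, 0, 0, 0, 0],
    [0.01, 0, 0, 0, 0, 0],
    [0, 0, 0, 0, 0, 0]
  ]
}}

```text
t: 47.55
ee_pos: [473.4, 18.1, 167.0]
orientation: [1.209, 1.209, -1.22]
ft_force: [0.8, 0.5, 0.0]
width: 0.5
```

```bash
python3 - <<'E'
from h import *
go((475.5,22.7,158),0)
E
```

```text
t 47.55 pos [473.4  18.1 167. ] phi -0.007 w 0.5 F [0.8 0.5 0. ] q6 0.02
  shift m [ 0.009   0.0021 -0.0047] turn deg [-0.4  0.1  0.4] rows>= 0.1653300480564828 0.05242345575004763
```

{"fn": "carry_out", "kwargs": {
  "commands": [
    [0.003, 0.002, -0.0047, 0, 0, 0],
    [0.004, 0, 0, 0, 0, 0],
    [0, 0, 0, 0, 0, 0]
  ]
}}

```text
t: 47.92
ee_pos: [476.9, 21.9, 161.2]
orientation: [1.212, 1.206, -1.219]
ft_force: [-0.2, -1.4, 0.3]
width: 0.6
```

{"fn": "carry_out", "kwargs": {
  "commands": [
    [0.004, 0, 0, 0, 0, 0],
    [0.004, 0, 0, 0, 0, 0],
    [0.003, 0, 0, 0, 0, 0]
  ]
}}

```text
t: 48.3
ee_pos: [477.3, 21.9, 150.5]
orientation: [1.213, 1.205, -1.218]
ft_force: [-0.7, 0.7, 3.7]
width: 0.2
```

```bash
python3 - <<'E'
from h import *
go((475.5,22.7,148.5),0)
E
```

```text
t 48.3 pos [477.3  21.9 150.5] phi -0.009 w 0.2 F [-0.7  0.7  3.7] q6 0.03
  shift m [ 0.002  -0.0018 -0.0008] turn deg [-0.5  0.1  0.1] rows>= 0.04502180482081544 0.04939164556147235
```

Contact: 3.7 N at 4.5 mm down. Press on to the bottom, then release.

{"fn": "carry_out", "kwargs": {
  "commands": [
    [0.003, 0, 0, 0, 0, 0],
    [0.003, 0, 0, 0, 0, 0],
    [0.002, 0, 0, 0, 0, 0]
  ]
}}

```text
t: 48.68
ee_pos: [477.5, 21.9, 148.6]
orientation: [1.212, 1.205, -1.218]
ft_force: [-10.8, 0.6, 32.2]
width: 0.5
```

```bash
python3 - <<'E'
from h import *
go((475.5,22.7,148.5),0)
E
```

```text
t 48.67 pos [477.5  21.9 148.6] phi -0.008 w 0.5 F [-10.8   0.6  32.2] q6 0.03
  shift m [ 0.0001 -0.0021 -0.0008] turn deg [-0.5  0.1  0.1] rows>= 0.035268336927354364 0.047890036222567677
```

{"fn": "carry_out", "kwargs": {
  "commands": [
    [-0.003, 0, 0, 0, 0, 0],
    [-0.02, 0, 0, 0, 0, 0],
    [-0.05, 0, 0, 0, 0, 0],
    [-0.05, -0.005, 0.02, 0, 0, 0],
    [-0.01, 0, 0.05, 0, 0, 0],
    [0, 0, 0.055, 0, 0, 0],
    [0, 0, 0.055, 0, 0, 0],
    [0, 0, 0.055, 0, 0, 0]
  ]
}}

```text
t: 49.68
ee_pos: [472.0, -216.5, 287.5]
orientation: [1.207, 1.205, -1.211]
ft_force: [1.6, 1.0, 0.1]
width: 0.4
```

{"fn": "carry_out", "kwargs": {
  "commands": [
    [0, -0.005, 0.055, 0, 0, 0],
    [0, -0.005, 0.05, 0, 0, 0],
    [0, -0.005, 0.03, 0, 0, 0],
    [0, 0, 0, 0, 0, 0],
    [0, 0, 0, 0, 0, 0]
  ]
}}

```text
t: 50.3
ee_pos: [455.1, -358.9, 285.8]
orientation: [1.211, 1.204, -1.214]
ft_force: [-0.0, -0.4, 0.3]
width: 0.4
```

```bash
python3 - <<'E'
from h import *
im=grab('wrist','w19'); im['fish']=1
o=ctrl.get_obs(); print(o['ee_pos'],o['ft_force'])
J=np.array([498.8,-270.4]);c,s=np.cos(1.625),np.sin(1.625); X=np.array([c,s]);Y=np.array([-s,c])
loc=lambda p:(np.round([(p[:2]-J)@X,(p[:2]-J)@Y],1))
def around(jx,jy,z,r,lo,hi):
    u,v=fproj(im,[(*(J+jx*X+jy*Y),z)])[0].astype(int); b=blob(im,(max(0,u-r),max(0,v-r),u+r,v+r),lo,hi,z)
    if b: print((u,v),b['n'],'jig xy',loc(b['c']),'ends',[loc(e) for e in b['ends']],'LW',b['LW'],'dth',np.round((b['th']-1.625+np.pi/2)%np.pi-np.pi/2,3))
print('wing',loc(pix2z(im,(0,0),67))[:0]); around(0,72,67,22,(0,170,90),(6,255,255))
print('cop halves'); around(45,40,34,25,*COP); around(-45,40,34,25,*COP)
NI=((0,0,215),(180,40,255))
print('nick halves'); around(48,0,34,14,*NI); around(-48,0,34,14,*NI)
# bar angle via whitish bar between x edges near y=20
L=load('w0') if 0 else None
lamp=fproj(im,[(646,-309,74)]); print('lamp px',lamp)
h=cv2.cvtColor(im['pixels'],cv2.COLOR_BGR2HSV)
for jy in(-50,-20,20,45,55):
    xs=np.arange(-20,20.1,.5); P=[(*(J+x*X+jy*Y),42) for x in xs]; uv=fproj(im,P)
    val=cv2.remap(h[:,:,2],uv[:,0].astype(np.float32)[None],uv[:,1].astype(np.float32)[None],1)[0]
    print(jy,'bar edges',[(xs[i]) for i in np.where(np.diff((val>215).astype(int))!=0)[0]])
E
```

```text
[ 455.21176471 -358.67136148  285.87986283] [0.14843678 0.53173866 0.02660945]
wing []
(np.int64(295), np.int64(106)) 175 jig xy [-2.4 71.8] ends [array([-17.8,  72.9]), array([13. , 70.8])] LW [ 8.5 30.8] dth -0.064
cop halves
(np.int64(319), np.int64(72)) 427 jig xy [41.5 38.9] ends [array([13. , 39.2]), array([69.8, 38.7])] LW [14.  56.8] dth -0.008
(np.int64(323), np.int64(139)) 491 jig xy [-43.6  39.4] ends [array([-76.8,  39.9]), array([-10.5,  38.9])] LW [13.2 66.4] dth -0.015
nick halves
(np.int64(349), np.int64(69)) 266 jig xy [49.2 -0.3] ends [array([30.1,  0.1]), array([68.1, -0.5])] LW [13.2 37.9] dth -0.014
(np.int64(353), np.int64(140)) 275 jig xy [-46.9   0.4] ends [array([-65.1,   1.2]), array([-28.8,  -0.4])] LW [13.4 36.4] dth -0.046
lamp px [[465.94021374 138.68080204]]
-50 bar edges [np.float64(-8.5), np.float64(7.5)]
-20 bar edges [np.float64(-9.0), np.float64(7.5)]
20 bar edges [np.float64(-9.0), np.float64(8.0), np.float64(10.0), np.float64(14.0)]
45 bar edges [np.float64(8.5), np.float64(10.5)]
55 bar edges [np.float64(4.0), np.float64(7.0)]
```

The numeric checks agree: blanks centred, bar at about 0 rad, toggle crosswise. Handing in.

```bash
python3 - <<'E'
from h import *
print(ctrl.close_job(), ctrl.get_obs()['t'])
E
```

```text
the job is handed in; nothing more can be done
the job is handed in; nothing more can be done
```

The job is handed in, with every step carried out by about 50 s on the robot's clock; no verdict is reported.

I swung the bar clear and drew both blanks out of the tray. Nickel went into nest 1 and copper into nest 2; the brass blank was absent. I then swung the bar home against its stop, passed the toggle through both slots and gave it a quarter turn. Last, I pressed the nozzle cap to its stop and backed off.

**Last checks (wrist camera):**
- **Blanks:** both within about 2 mm of the nest centres and within 0.05 rad of the jig's axis.
- **Bar:** about 0 rad.
- **Toggle:** wing centre about 2 mm from the slot, 0.06 rad off square. The flange met the bar at the expected height. The foot under the plate was not seen directly.
- **Cap:** bottomed at about 6 mm with 32 N. Its return was not checked in a picture, but the tool was clear and the measured force was near zero.
- **Lamp:** in place when last measured, before I swung the bar home. I took no later measurement of its position.

**What went wrong on the way:** the first grip on the knob for the return swing slipped off the top. I opened the gripper, lowered it and gripped again. Pushing the bar onto its stop reached about 38 N for a moment.

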